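# Line up tool blanks on the grinder's magnetic chuck

## Robot

A 6-joint arm with a two-finger parallel gripper is mounted at the origin on the work surface. World frame = base frame: x ahead of the robot, y to its left, z up, the work surface at z = 0. Lengths are in m, angles in rad, forces in N, time in s.
With the tool pointing down it reaches from about 0.25 to 0.725 m from the base axis. Payload 4 kg.
Tool frame: the origin (TCP) lies on the centre line of the jaws, within the pads' length; the fingertips stand 22 mm ahead of it and the grasp point (between the pads) lies 3 mm ahead of it (bot.tip_reach is the distance from the TCP to the fingertips, in m); z points along the fingers, y is the line along which they close (so a half turn about z gives the same grasp; the last joint's range is limited). The gripper opens to 85 mm and grips with 20 to 120 N. Pads are 22 mm wide; open, the fingers measure 114 mm over their backs; the gripper's body (76 mm by 85 mm) begins 54 mm behind the grasp point. The pads swing forward as they close: fully open they stand 13 mm farther back than shut.
Start: joints at [-1.268, 0.241, 0.005, 1.335, 0, 1.571], TCP at [0.149, -0.477, 0.253] pointing down, gripper open.
Joint ranges: [-2.72, 2.72], [-1.05, 1.87], [-1.09, 1.28], [-1.99, 2.15], [-1.42, 1.44], [-3.14, 3.14]. Speed limits (rad/s): [2.79, 2.79, 3.14, 3.14, 3.14, 3.14].

## Interface

Orientations are given as a unit quaternion [x, y, z, w].
In Python, from workcell import bot gives the robot as it stands. The module is installed in compiled form; this text tells all that it offers.
- The arm moves only by the tool apply_moves, never from a script. Its argument "commands" is a list of rows, each a list of 4 numbers: the shift along the tool's x, y, z scaled (see below), then the turn about the tool's z scaled (see below). In form: [[tx, ty, tz, roll], ...]. A call has exactly 5 rows; each row shifts and turns the commanded pose from where the row before left it, along the tool's axes as they then stand; what a row does not reach is not made up. The controller multiplies each number of a shift by 20 mm and each number of a turn by 60 degrees. A row lasts 1/12 s, in which the tool goes at most 41.7 mm and 7.16 degrees, less where a joint would pass 70% of its speed; a pose out of reach is approached as far as the arm can. A call with a number of a shift or a turn outside -1 to 1 is refused whole. A call with a gripper value outside its range is refused whole. "claw" is the closure, from 0 (fully open) to 1 (shut), set as the call begins (left out, the last holds). The fingers move at their own pace and stop on an object; the grip force is fixed at half the most. Time passes only in rows, so rows that do not move let the fingers close, or fill a call up. It gives the time, the measured TCP pose, the force, the opening and the grip force at its end, in the units of the state.
- bot.get_obs(): the state, without advancing time (a new reading comes with each control period).
- bot.camera(name): name is "side" or "top" or "wrist"; returns a dict with "image" (420x560x3 uint8, blue, green, red), "camera_matrix" (3x3 intrinsics, pixels), "R" (3x3) and "t" (3): a world point X has camera coordinates R X + t. Camera axes: x right, y down, z forward; pixel columns grow to the right and rows downward; lengths in m; the calibration is good to about 2 mm. A picture is of the moment at which its call begins. There is no depth.
- bot.job_done(): hands the job in; it is judged then, once.
The state is a dict: "clock": time; "joint_pos": joint angles; "joint_vel": joint speeds; "tau": joint torques, N m; "eef_pos": TCP position; "tool_rot": TCP orientation; "ft_force": force on the tool from outside, world axes, zero at the start; "ft_torque": the same for the moment, N m; "grip_width": finger opening in m; "grasp_force": force on a finger pad.
Only numpy, scipy, OpenCV 4.12 (cv2) and the standard library are available. Lean on these libraries where they do the work, as an engineer would, in place of code of your own. Each camera call takes 0.05 s, during which the arm holds its last target. There are 200 camera calls.

## Task

Set up the grinder's magnetic chuck: lay the straightedge flat on it, flush along the chuck's back rail and centred, then set every tool blank from the rubber mat flat on the chuck, square to the straightedge with its end butted flush against it. Once all are lined up, throw the chuck's lever fully over to the far side, and last turn the coolant valve to half open, its handle at 45 degrees between across and along the pipe. Leave the hammer, oil bottle and grinding wheel alone.

Things in the scene. Friction and masses are not known exactly. Their poses are not given: they have to be found in the camera images.
- chuck: Fixed green block with a dark steel top with brass lines, 160 (x) x 260 (y) x 40 mm high; origin centred on its underside; x points to the far side. The green back rail, 12 mm above the top, runs along its far edge; the rail's inner face is at x = +66 mm. Flush: straightedge centre at x = +51 mm and y within 20 mm of 0; each blank then along x, centre at x = +6 mm, y within 100 mm of 0
- straightedge: Loose steel bar, 30 (x) x 240 (y, its length) x 10 mm high, about 0.55 kg, with a black upright grip rib 12 (x) x 60 (y) x 30 mm high on the middle of its top (rib top 40 mm above the underside); origin at the centre of its underside. Starts on the bench in front of the chuck. Either long edge may go against the rail
- mat: Fixed black rubber mat, 220 x 180 x 4 mm, on which the blanks start; origin at the centre of its underside
- blank0: Loose square steel tool blank, 60 (x) x 16 x 16 mm, 0.12 kg; origin at its centre, x axis along its length; starts flat on the mat. Four or five alike are present
- blank1: Loose square steel tool blank, 60 (x) x 16 x 16 mm, 0.12 kg; origin at its centre, x axis along its length; starts flat on the mat. Four or five alike are present
- blank2: Loose square steel tool blank, 60 (x) x 16 x 16 mm, 0.12 kg; origin at its centre, x axis along its length; starts flat on the mat. Four or five alike are present
- blank3: Loose square steel tool blank, 60 (x) x 16 x 16 mm, 0.12 kg; origin at its centre, x axis along its length; starts flat on the mat. Four or five alike are present
- blank4: Loose square steel tool blank, 60 (x) x 16 x 16 mm, 0.12 kg; origin at its centre, x axis along its length; starts flat on the mat. Four or five alike are present
- chuck_lever (a joint): Angle (rad) of the throw-over lever at the chuck's right end (-y); hinge axis along the chuck's y through chuck-frame point (-20, -155, 24) mm. Grows as its top swings to the far side: at 0 it leans 0.6 rad towards the robot, at 0.6 it stands upright, the stop is at 1.2. Stays where it is left; starts at 0 to 0.3; fully over is above 1.0
- lever_ball (a point): Centre of the dark ball, 24 mm in diameter, at the lever's upper end, 75 mm from its hinge axis
- valve: Fixed brass coolant valve on the bench at the right: a horizontal pipe, 20 mm in diameter, 110 mm long along x, its axis 35 mm above the bench; origin on the bench under the valve's spindle
- valve_handle (a joint): Angle in rad of the valve's butterfly handle about the vertical spindle, counterclockwise from above: 0 = handle across the pipe (along the valve's y), shut; 1.571 = handle along the pipe, fully open; half open is 0.785
- valve_grip (a point): Middle of the grey butterfly handle, on the spindle axis, 77 mm above the bench; the handle is a bar 70 long, 12 thick, 22 mm high (from 66 to 88 mm above the bench); this point's y axis runs along the bar
- hammer: Bystander: ball-peen hammer lying on the bench at the right
- oil: Bystander: grey oil bottle, 56 mm in diameter, 130 mm high, beyond the chuck on the left; origin at its underside
- wheel: Bystander: white grinding wheel, 80 mm in diameter, 22 mm high, lying beyond the chuck; origin at its underside
There are look-alikes about, which are no part of the job. What is shaped like the blank3 but brown is not meant. What is shaped like the blank1 but pink is not meant.

How it is judged:
On the way, in this order (a step that is already met when the one before it is completed fails the run):
1. the straightedge lies flush along the back rail (x of straightedge in the frame of chuck between 0.0485 and 0.0535 m and y of straightedge in the frame of chuck between -0.02 and 0.02 m and z of straightedge in the frame of chuck between 0.036 and 0.044 m and angle between the y axis of straightedge and the y axis of chuck, either way round below 0.02 rad and angle between straightedge's own z axis and vertical below 0.06 rad), for 0.2 s.
2. every blank is butted square against the straightedge (all of step 1 and x of blank0 in the frame of chuck between 0.003 and 0.0085 m and y of blank0 in the frame of chuck between -0.1 and 0.1 m and z of blank0 in the frame of chuck between 0.045 and 0.051 m and angle between the x axis of each of blank0, blank1, blank2, blank3, blank4 and the x axis of chuck, either way round below 0.06 rad and x of blank1 in the frame of chuck between 0.003 and 0.0085 m and y of blank1 in the frame of chuck between -0.1 and 0.1 m and z of blank1 in the frame of chuck between 0.045 and 0.051 m and x of blank2 in the frame of chuck between 0.003 and 0.0085 m and y of blank2 in the frame of chuck between -0.1 and 0.1 m and z of blank2 in the frame of chuck between 0.045 and 0.051 m and x of blank3 in the frame of chuck between 0.003 and 0.0085 m and y of blank3 in the frame of chuck between -0.1 and 0.1 m and z of blank3 in the frame of chuck between 0.045 and 0.051 m and x of blank4 in the frame of chuck between 0.003 and 0.0085 m and y of blank4 in the frame of chuck between -0.1 and 0.1 m and z of blank4 in the frame of chuck between 0.045 and 0.051 m), for 0.2 s.
3. the chuck lever is thrown fully over (value of joint chuck_lever above 1 rad), for 0.2 s.
4. the coolant valve is set half open (value of joint valve_handle between 0.675 and 0.895 rad), for 0.2 s.
At the end, for the whole second after the job is handed in: Straightedge flat along the rail (flush within 2.5 mm, 0.02 rad; centred within 20 mm); every blank flat on the chuck, centre at chuck x 3 to 8.5 mm (flush is 6), |y| under 100, square within 0.06 rad; lever above 1.0 rad; valve 0.785 +- 0.11 rad; all at rest (all of step 2 and all of step 4 and value of joint chuck_lever above 1 rad and linear speed of each of straightedge, blank0, blank1, blank2, blank3, blank4 below 0.02 m/s); the robot touches nothing.
It fails at once if the hammer is moved (distance of hammer from where it was at the start of the episode above 0.03 m).
It fails at once if the oil bottle is moved (distance of oil from where it was at the start of the episode above 0.03 m).
It fails at once if the grinding wheel is moved (distance of wheel from where it was at the start of the episode above 0.03 m).
Of blank0, blank1, blank2, blank3, blank4 only 4 to 5 are there at a start; the rules pass over those that are not, and their reading is None.
At some moment in a run one of blank0, blank1, blank2, blank3, blank4 may be knocked a few centimetres aside while the robot is not near it.
Once in a run the grip may slacken for a moment while it holds something.
It also fails if it takes over 210 s, if anything falls off the work surface, if the arm or the gripper's body presses on something with over 40 N, if the wrist force passes 120 N, or if a joint passes its speed limit or range.

## Working session

There is one attempt and no reset: what is moved stays moved. The work goes in short steps, Python scripts to look and compute and a tool call to move; the robot and the scene stay as the last step left them, time stands still between calls to the robot, and variables do not carry over. Pictures are saved under pics/ and viewed, at most 14 in all, crops included, and the job is handed in when it is done.

Besides the shell and the picture viewer there is one more tool, called after "Call:" in YAML: its name, and indented under it one key for each argument. apply_moves: Moves the arm, as the interface text tells. Shifts and turns lie within -1 to 1; 1 stands for 20 mm of shift or 60 degrees of turn. Its arguments: {"type":"object","properties":{"commands":{"type":"array","items":{"type":"array","items":{"type":"number","minimum":-1,"maximum":1}}},"claw":{"type":"number"}},"required":["commands"]}

```bash
mkdir -p pics; cat > h.py <<'E'
import numpy as np, cv2
from workcell import bot
def snap(name,fn=None):
    c=bot.camera(name)
    if fn: cv2.imwrite('pics/'+fn,c['image'])
    np.savez('cam_'+name+'.npz',**{k:np.array(c[k]) for k in ('image','camera_matrix','R','t')})
    return c
def load(name): return dict(np.load('cam_'+name+'.npz'))
def px2w(c,u,v,z):
    K,R,t=map(np.array,(c['camera_matrix'],c['R'],c['t']))
    d=R.T@np.linalg.solve(K,[u,v,1.]); o=-R.T@t
    return o+d*(z-o[2])/d[2]
def w2px(c,X):
    p=np.array(c['camera_matrix'])@(np.array(c['R'])@np.array(X)+np.array(c['t'])); return p[:2]/p[2]
E
python3 - <<'E'
from h import *
for n in ('top','side'):
    c=snap(n,n+'0.png'); print(n,-np.array(c['R']).T@c['t'],np.round(c['R'],3).tolist(),c['camera_matrix'][0][0])
o=bot.get_obs(); print({k:np.round(v,3).tolist() for k,v in o.items()},bot.tip_reach)
E
```

```text
top [ 0.51243709 -0.00910315  1.05999591] [[0.015, -0.999, -0.038], [-0.996, -0.011, -0.09], [0.089, 0.04, -0.995]] 405.63148036169093
side [0.16027215 0.7410984  0.97022329] [[-0.845, -0.534, 0.011], [-0.388, 0.601, -0.699], [0.367, -0.595, -0.715]] 480.66256984228755
{'clock': 0.1, 'joint_pos': [-1.268, 0.241, 0.004, 1.335, -0.0, 1.571], 'joint_vel': [0.0, -0.002, 0.003, -0.0, 0.002, 0.0], 'tau': [-0.0, -37.314, 25.301, 0.011, 0.0, 0.0], 'eef_pos': [0.149, -0.477, 0.252], 'tool_rot': [0.989, 0.151, -0.0, -0.001], 'ft_force': [-0.08, -0.767, -0.241], 'ft_torque': [0.054, -0.02, 0.021], 'grasp_force': 0.0, 'grip_width': 0.086} 0.022
```

View pics/top0.png

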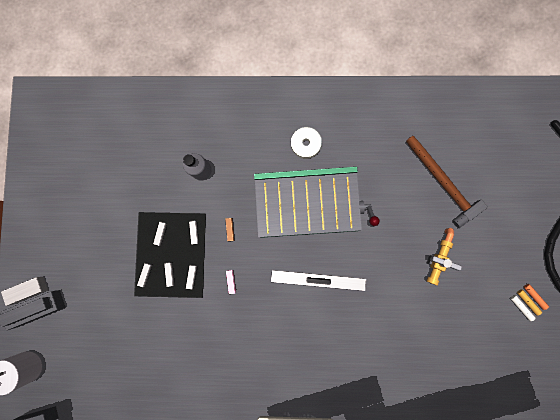

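View pics/side0.png

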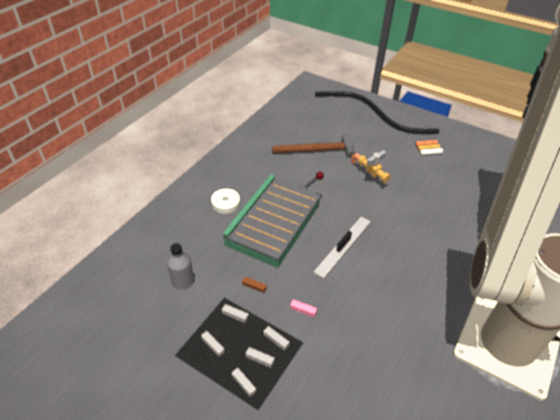

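```bash
cat > m.py <<'E'
from h import *
def blobs(c,mask,z,amin=20):
    n,l,s,ce=cv2.connectedComponentsWithStats(mask.astype(np.uint8)); out=[]
    for i in range(1,n):
        if s[i,4]<amin: continue
        v,u=np.nonzero(l==i); P=np.array([px2w(c,a,b,z)[:2] for a,b in zip(u,v)])
        m=P.mean(0); w,V=np.linalg.eigh(np.cov((P-m).T)); d=V[:,1]
        out.append((m.round(4).tolist(),round(float(np.degrees(np.arctan2(d[1],d[0]))%180),1),np.sqrt(12*w[::-1]).round(4).tolist(),int(s[i,4]),ce[i].round().tolist()))
    return out
def white(c,t=140):
    im=np.array(c['image']).astype(int); return (im.min(2)>t)&(im.max(2)-im.min(2)<30)
E
python3 - <<'E'
from m import *
for n in ('top','side'):
    c=load(n); im=c['image'].astype(int); b,g,r=im[...,0],im[...,1],im[...,2]
    roi=np.zeros(b.shape,bool)
    if n=='top': roi[140:310,120:500]=1
    else: roi[130:410,150:450]=1
    print(n,'white'); [print(x) for x in blobs(c,white(c)&roi,0.015)]
    print('green'); [print(x) for x in blobs(c,(g>r+25)&(g>b+10)&roi,0.052)]
    print('brass'); [print(x) for x in blobs(c,(r>b+50)&(g>b+30)&(r<g+80)&roi,0.04)]
    print('red'); [print(x) for x in blobs(c,(r>g+40)&(r>b+30)&(g<80)&roi,0.08,10)]
t=load('top')['image']; cv2.imwrite('pics/z1.png',cv2.resize(t[155:295,240:390],None,fx=4,fy=4,interpolation=cv2.INTER_CUBIC))
cv2.imwrite('pics/z2.png',np.hstack([cv2.resize(t[215:295,410:480],None,fx=6,fy=6,interpolation=cv2.INTER_CUBIC),cv2.resize(load('side')['image'][140:220,300:360],None,fx=6,fy=6,interpolation=cv2.INTER_CUBIC)]))
E
```

```text
top white
([0.7811, -0.0199], 90.6, [0.0746, 0.0415], 394, [306.0, 147.0])
([0.6988, 0.0191], 94.2, [0.0633, 0.005], 36, [290.0, 178.0])
([0.6494, -0.0059], 154.9, [0.0222, 0.0203], 40, [300.0, 197.0])
([0.5854, 0.0459], 82.7, [0.1337, 0.0757], 1042, [279.0, 221.0])
([0.6336, 0.0675], 111.3, [0.03, 0.0108], 21, [271.0, 203.0])
([0.6358, 0.0288], 89.2, [0.026, 0.0125], 27, [286.0, 202.0])
([0.6373, -0.0786], 96.0, [0.0223, 0.009], 24, [328.0, 202.0])
([0.6287, -0.0067], 103.9, [0.0264, 0.0114], 35, [300.0, 205.0])
([0.6322, -0.0424], 101.3, [0.0262, 0.0115], 41, [314.0, 204.0])
([0.6118, -0.0455], 101.2, [0.0217, 0.0093], 23, [315.0, 212.0])
([0.5994, -0.0446], 89.1, [0.023, 0.009], 30, [314.0, 216.0])
([0.5548, 0.271], 7.7, [0.0597, 0.0155], 135, [193.0, 232.0])
([0.5856, -0.0439], 108.7, [0.0309, 0.0124], 32, [314.0, 222.0])
([0.5507, 0.3606], 166.6, [0.0608, 0.016], 140, [159.0, 233.0])
([0.5668, -0.0492], 85.6, [0.0265, 0.0198], 64, [316.0, 229.0])
([0.4859, -0.3785], 70.8, [0.0679, 0.0146], 152, [447.0, 263.0])
([0.4446, 0.3316], 6.7, [0.061, 0.0158], 142, [168.0, 274.0])
([0.442
[... 2508 characters left out ...]
7.0])
([0.6288, -0.0605], 4.5, [0.1279, 0.0063], 73, [283.0, 207.0])
([0.6276, -0.0254], 4.5, [0.1291, 0.0065], 78, [276.0, 215.0])
([0.6254, 0.0092], 4.6, [0.1312, 0.0067], 86, [270.0, 224.0])
([0.6223, 0.044], 4.5, [0.1254, 0.0063], 85, [264.0, 232.0])
([0.6175, 0.0786], 4.4, [0.129, 0.0066], 96, [258.0, 242.0])
([0.5531, 0.1924], 6.7, [0.0558, 0.0157], 127, [254.0, 283.0])
red
([0.6703, -0.2801], 38.6, [0.11, 0.0067], 46, [310.0, 149.0])
([0.6071, -0.3317], 35.6, [0.0476, 0.0052], 17, [337.0, 147.0])
([0.7386, -0.2288], 33.2, [0.0555, 0.0052], 19, [281.0, 150.0])
([0.5897, -0.1915], 111.3, [0.0269, 0.0169], 39, [319.0, 175.0])
([0.5306, 0.2224], 10.2, [0.0554, 0.0073], 33, [254.0, 286.0])
```

View pics/z1.png

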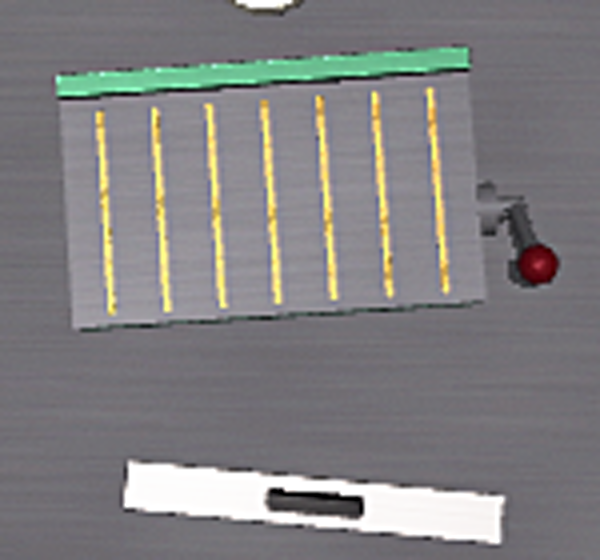

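View pics/z2.png

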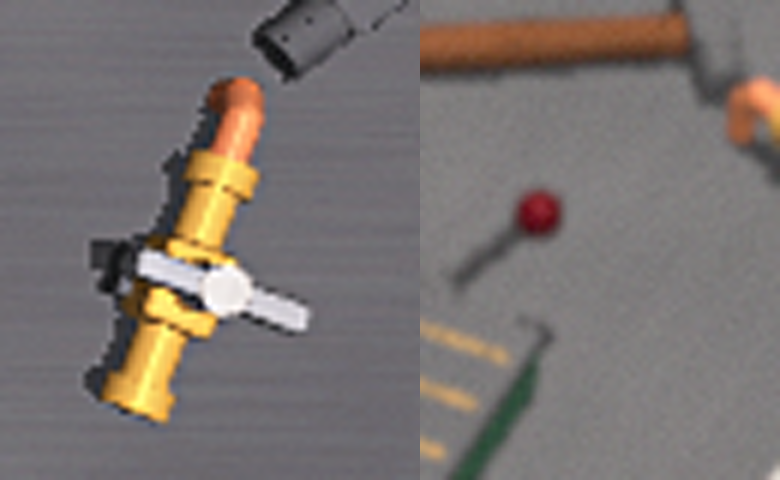

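```bash
cat > plan.py <<'E'
from h import *
from scipy.spatial.transform import Rotation as Ro
C0=np.array([.634,-.0248]); CY=np.radians(4.5)
def cw(x,y): return C0+np.array([[np.cos(CY),-np.sin(CY)],[np.sin(CY),np.cos(CY)]])@[x,y]
def wc(p): return np.array([[np.cos(CY),np.sin(CY)],[-np.sin(CY),np.cos(CY)]])@(np.array(p)[:2]-C0)
def pose():
    o=bot.get_obs(); R=Ro.from_quat(o['tool_rot']).as_matrix()
    return np.array(o['eef_pos']),np.degrees(np.arctan2(R[1,0],R[0,0])),o
def plan(wps,cur=None,vmax=1.0):
    """wps: (x,y,z,psi_deg) ; turn first, then shift; prints number of calls and row"""
    p,a,o=pose() if cur is None else (np.array(cur[:3]),cur[3],None)
    if o: print('at',p.round(4),'psi',round(a,2),'F',np.round(o['ft_force'],1),'w',round(o['grip_width'],4),'q6',round(o['joint_pos'][5],2),'t',round(o['clock'],1))
    for w in wps:
        w=np.array(w,float); da=(w[3]-a+180)%360-180
        if abs(da)>.15:
            n=int(np.ceil(abs(da)/35.5)); print(f'  {n}x [0,0,0,{-da/60/5/n:.4f}]'); 
        a=w[3]; s=np.radians(a); d=w[:3]-p
        t=np.array([d@[np.cos(s),np.sin(s),0],d@[np.sin(s),-np.cos(s),0],-d[2]])/.02
        n=max(1,int(np.ceil(abs(t).max()/5/vmax-1e-6)))
        print(f'  {n}x',(t/5/n).round(3).tolist()+[0],'->',w.round(4).tolist()); p=w[:3]
E
python3 - <<'E'
from plan import *
c=load('top'); print(px2w(c,318.5,280.4,.010),px2w(c,447.7,263.3,.09), cw(51,0))
se=px2w(c,318.5,280.4,.010)[:2]
plan([(*se,.14,85.7),(*se,.040,85.7)])
E
```

```text
[ 0.43605279 -0.05640044  0.01      ] [ 0.48682532 -0.35411344  0.09      ] [51.47678402  3.97661388]
at [ 0.1489 -0.4767  0.2525] psi 17.35 F [-0.1 -0.8 -0.2] w 0.0855 q6 1.57 t 0.1
  2x [0,0,0,-0.1139]
  5x [0.881, 0.51, 0.225, 0] -> [0.4361, -0.0564, 0.14, 85.7]
  1x [0.0, 0.0, 1.0, 0] -> [0.4361, -0.0564, 0.04, 85.7]
```

Call:
apply_moves:
  commands:
    - [0,0,0,-0.114]
    - [0,0,0,-0.114]
    - [0,0,0,-0.114]
    - [0,0,0,-0.114]
    - [0,0,0,-0.114]

```text
clock: 0.52
eef_pos: [0.149, -0.4769, 0.2527]
tool_rot: [0.899, 0.437, 0.0, -0.001]
ft_force: [0.3, -0.1, 0.8]
grip_width: 0.0852
grasp_force: 0.0
```

Call:
apply_moves:
  commands:
    - [0,0,0,-0.114]
    - [0,0,0,-0.114]
    - [0,0,0,-0.114]
    - [0,0,0,-0.114]
    - [0,0,0,-0.114]

```text
clock: 0.93
eef_pos: [0.149, -0.4769, 0.2528]
tool_rot: [0.731, 0.683, 0.0, -0.001]
ft_force: [0.4, 0.1, 0.1]
grip_width: 0.0858
grasp_force: 0.0
```

Call:
apply_moves:
  commands:
    - [0.881,0.51,0.225,0]
    - [0.881,0.51,0.225,0]
    - [0.881,0.51,0.225,0]
    - [0.881,0.51,0.225,0]
    - [0.881,0.51,0.225,0]

```text
clock: 1.35
eef_pos: [0.2067, -0.3921, 0.2301]
tool_rot: [0.733, 0.68, 0.0, -0.001]
ft_force: [0.1, 0.3, 0.9]
grip_width: 0.0853
grasp_force: 0.0
```

Call:
apply_moves:
  commands:
    - [0.881,0.51,0.225,0]
    - [0.881,0.51,0.225,0]
    - [0.881,0.51,0.225,0]
    - [0.881,0.51,0.225,0]
    - [0.881,0.51,0.225,0]

```text
clock: 1.77
eef_pos: [0.2641, -0.308, 0.2078]
tool_rot: [0.733, 0.68, 0.0, -0.0]
ft_force: [-0.3, 0.0, -0.9]
grip_width: 0.0857
grasp_force: 0.0
```

Call:
apply_moves:
  commands:
    - [0.881,0.51,0.225,0]
    - [0.881,0.51,0.225,0]
    - [0.881,0.51,0.225,0]
    - [0.881,0.51,0.225,0]
    - [0.881,0.51,0.225,0]

```text
clock: 2.18
eef_pos: [0.3214, -0.2239, 0.1853]
tool_rot: [0.733, 0.68, -0.0, -0.0]
ft_force: [0.8, 0.8, 0.2]
grip_width: 0.0856
grasp_force: 0.0
```

Call:
apply_moves:
  commands:
    - [0.881,0.51,0.225,0]
    - [0.881,0.51,0.225,0]
    - [0.881,0.51,0.225,0]
    - [0.881,0.51,0.225,0]
    - [0.881,0.51,0.225,0]

```text
clock: 2.6
eef_pos: [0.3788, -0.1399, 0.1628]
tool_rot: [0.733, 0.68, -0.0, -0.0]
ft_force: [-0.7, 0.1, 0.5]
grip_width: 0.0856
grasp_force: 0.0
```

Call:
apply_moves:
  commands:
    - [0.881,0.51,0.225,0]
    - [0.881,0.51,0.225,0]
    - [0.881,0.51,0.225,0]
    - [0.881,0.51,0.225,0]
    - [0.881,0.51,0.225,0]

```text
clock: 3.02
eef_pos: [0.4361, -0.0559, 0.1402]
tool_rot: [0.733, 0.68, -0.0, -0.0]
ft_force: [-0.8, -0.4, -0.3]
grip_width: 0.0855
grasp_force: 0.0
```

```bash
python3 - <<'E'
from plan import *
plan([(.4361,-.0564,.14,85.7)])
c=snap('wrist','w1.png')
print(-np.array(c['R']).T@c['t'],np.round(c['R'],3).tolist())
E
```

```text
at [ 0.4361 -0.0559  0.1402] psi 85.76 F [-0.8 -0.4 -0.3] w 0.0855 q6 1.52 t 3.0
  1x [-0.005, -0.0, 0.002, 0] -> [0.4361, -0.0564, 0.14, 85.7]
[0.44298471 0.01234704 0.26084748] [[0.997, -0.074, -0.001], [-0.071, -0.96, 0.27], [-0.021, -0.269, -0.963]]
```

View pics/w1.png

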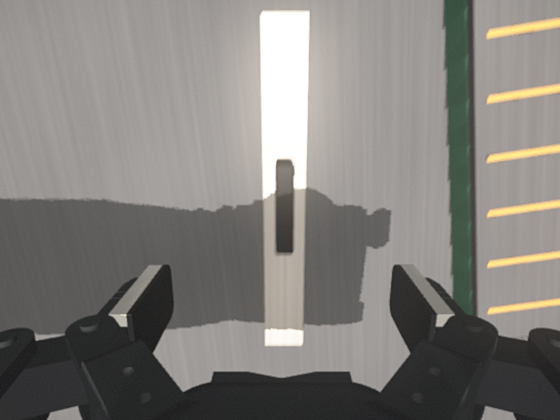

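Call:
apply_moves:
  commands:
    - [0,0,1,0]
    - [0,0,1,0]
    - [0,0,1,0]
    - [0,0,1,0]
    - [0,0,1,0]

```text
clock: 3.48
eef_pos: [0.4357, -0.0568, 0.0398]
tool_rot: [0.733, 0.68, -0.0, -0.0]
ft_force: [-0.2, 0.0, 0.1]
grip_width: 0.0857
grasp_force: 0.0
```

Call:
apply_moves:
  commands:
    - [0,0,0,0]
    - [0,0,0,0]
    - [0,0,0,0]
    - [0,0,0,0]
    - [0,0,0,0]
  claw: 1

```text
clock: 3.9
eef_pos: [0.4371, -0.0571, 0.042]
tool_rot: [0.733, 0.68, 0.001, 0.001]
ft_force: [-0.8, 0.4, -0.1]
grip_width: 0.0258
grasp_force: 0.0
```

Call:
apply_moves:
  commands:
    - [0,0,0,0]
    - [0,0,0,0]
    - [0,0,0,0]
    - [0,0,0,0]
    - [0,0,0,0]

```text
clock: 4.32
eef_pos: [0.4372, -0.057, 0.042]
tool_rot: [0.733, 0.68, 0.001, 0.001]
ft_force: [0.1, -0.7, 6.4]
grip_width: 0.0108
grasp_force: 61.3
```

Call:
apply_moves:
  commands:
    - [0,0,-0.5,0]
    - [0,0,-1,0]
    - [0,0,-1,0]
    - [0,0,-1,0]
    - [0,0,-1,0]

```text
clock: 4.73
eef_pos: [0.4343, -0.0567, 0.1304]
tool_rot: [0.733, 0.68, -0.001, -0.001]
ft_force: [0.9, -0.3, -6.8]
grip_width: 0.0104
grasp_force: 59.6
```

```bash
python3 - <<'E'
from plan import *
c=load('wrist'); print('bar ends',px2w(c,285,11,.01),px2w(c,284,345,.01),'rib',px2w(c,284.5,160,.04),px2w(c,285,252,.04))
print('SE tgt',cw(.044,0))
plan([(*cw(.044,0),.130,94.5),(*cw(.044,0),.083,94.5)])
E
```

```text
bar ends [0.4493742  0.06783307 0.01      ] [ 0.43141877 -0.17187576  0.01      ] rib [ 0.44249065 -0.02006108  0.04      ] [ 0.43851349 -0.07987245  0.04      ]
SE tgt [ 0.67786436 -0.0213478 ]
at [ 0.4343 -0.0567  0.1304] psi 85.75 F [ 0.9 -0.3 -6.8] w 0.0104 q6 1.52 t 4.7
  1x [0,0,0,-0.0292]
  3x [0.054, 0.819, 0.001, 0] -> [0.6779, -0.0213, 0.13, 94.5]
  1x [0.0, 0.0, 0.47, 0] -> [0.6779, -0.0213, 0.083, 94.5]
```

Call:
apply_moves:
  commands:
    - [0,0,0,-0.029]
    - [0,0,0,-0.029]
    - [0,0,0,-0.029]
    - [0,0,0,-0.029]
    - [0,0,0,-0.029]

```text
clock: 5.15
eef_pos: [0.4344, -0.0567, 0.1296]
tool_rot: [0.679, 0.735, -0.001, -0.001]
ft_force: [0.4, 0.4, -6.9]
grip_width: 0.0105
grasp_force: 59.7
```

Call:
apply_moves:
  commands:
    - [0.034,0.819,0,0]
    - [0.034,0.819,0,0]
    - [0.034,0.819,0,0]
    - [0.034,0.819,0,0]
    - [0.034,0.819,0,0]

```text
clock: 5.57
eef_pos: [0.5165, -0.0469, 0.1292]
tool_rot: [0.679, 0.734, -0.001, -0.002]
ft_force: [0.5, 0.4, -5.6]
grip_width: 0.0106
grasp_force: 59.8
```

Call:
apply_moves:
  commands:
    - [0.034,0.819,0,0]
    - [0.034,0.819,0,0]
    - [0.034,0.819,0,0]
    - [0.034,0.819,0,0]
    - [0.034,0.819,0,0]

```text
clock: 5.98
eef_pos: [0.5978, -0.0371, 0.1286]
tool_rot: [0.679, 0.734, -0.002, -0.002]
ft_force: [0.3, -0.0, -6.2]
grip_width: 0.0105
grasp_force: 59.8
```

Call:
apply_moves:
  commands:
    - [0.034,0.819,0,0]
    - [0.034,0.819,0,0]
    - [0.034,0.819,0,0]
    - [0.034,0.7,0,0]
    - [0.034,0.4,0,0]

```text
clock: 6.4
eef_pos: [0.6695, -0.0282, 0.1281]
tool_rot: [0.679, 0.734, -0.001, -0.001]
ft_force: [0.6, 0.0, -5.9]
grip_width: 0.0103
grasp_force: 59.9
```

```bash
python3 - <<'E'
from plan import *
plan([(*cw(.044,-.006),.0835,94.5)])
c=snap('wrist','w2.png')
E
```

```text
at [ 0.6695 -0.0282  0.1281] psi 94.46 F [ 0.6  0.  -5.9] w 0.0103 q6 1.45 t 6.4
  1x [0.001, 0.089, 0.446, 0] -> [0.6783, -0.0273, 0.0835, 94.5]
```

View pics/w2.png

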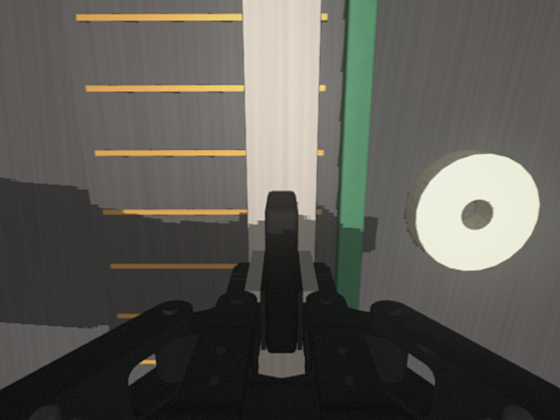

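Call:
apply_moves:
  commands:
    - [0,0.089,0.446,0]
    - [0,0.089,0.446,0]
    - [0,0.089,0.446,0]
    - [0,0.089,0.446,0]
    - [0,0.089,0.446,0]

```text
clock: 6.87
eef_pos: [0.6774, -0.0279, 0.0845]
tool_rot: [0.679, 0.734, -0.001, -0.001]
ft_force: [0.5, -1.0, -7.0]
grip_width: 0.0106
grasp_force: 60.0
```

Call:
apply_moves:
  commands:
    - [0,0,0.03,0]
    - [0,0,0.03,0]
    - [0,0,0.03,0]
    - [0,0,0,0]
    - [0,0,0,0]

```text
clock: 7.28
eef_pos: [0.6788, -0.0278, 0.0853]
tool_rot: [0.679, 0.734, 0.0, 0.001]
ft_force: [-0.2, -0.3, -5.9]
grip_width: 0.0108
grasp_force: 59.9
```

Call:
apply_moves:
  commands:
    - [0,0.07,0,0]
    - [0,0.07,0,0]
    - [0,0.07,0,0]
    - [0,0.07,0,0]
    - [0,0.0,0,0]

```text
clock: 7.7
eef_pos: [0.6844, -0.0273, 0.0845]
tool_rot: [0.679, 0.734, 0.0, 0.0]
ft_force: [-0.7, 0.1, -6.8]
grip_width: 0.0105
grasp_force: 59.9
```

Call:
apply_moves:
  commands:
    - [0,0.05,0.03,0]
    - [0,0.05,0.03,0]
    - [0,0,0,0]
    - [0,0,0,0]
    - [0,0,0,0]

```text
clock: 8.12
eef_pos: [0.6859, -0.0272, 0.0831]
tool_rot: [0.679, 0.734, -0.0, -0.0]
ft_force: [0.7, 0.5, -6.7]
grip_width: 0.0106
grasp_force: 59.9
```

```bash
python3 - <<'E'
from plan import *
plan([(*cw(.051,-.006),.082,94.5)]); print(wc(pose()[0]))
c=snap('side')
im=c['image'][150:290,200:380]; cv2.imwrite('pics/s1.png',cv2.resize(im,None,fx=4,fy=4,interpolation=cv2.INTER_CUBIC))
E
```

```text
at [ 0.6859 -0.0272  0.0831] psi 94.45 F [ 0.7  0.5 -6.7] w 0.0106 q6 1.45 t 8.1
  1x [0.004, -0.005, 0.011, 0] -> [0.6853, -0.0268, 0.082, 94.5]
[ 0.05150633 -0.00643313]
```

View pics/s1.png

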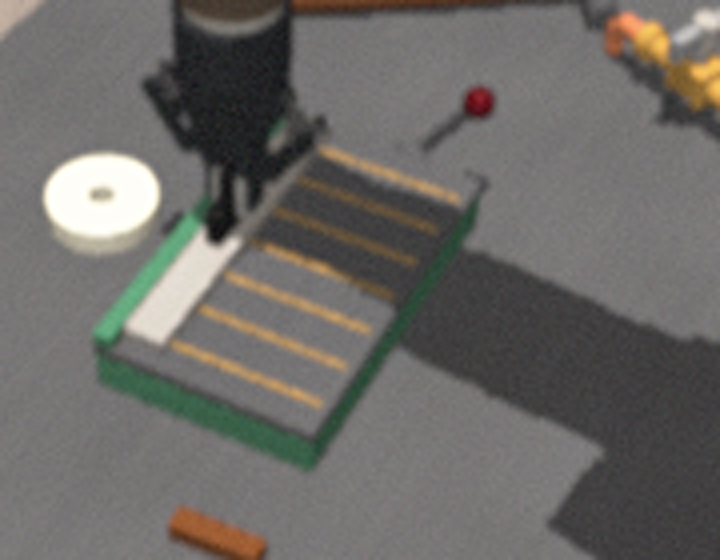

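Call:
apply_moves:
  commands:
    - [0,0.0,0.05,0]
    - [0,0.0,0.05,0]
    - [0,0,0,0]
    - [0,0,0,0]
    - [0,0,0,0]

```text
clock: 8.58
eef_pos: [0.6861, -0.0272, 0.0821]
tool_rot: [0.679, 0.734, 0.0, 0.0]
ft_force: [-1.8, -0.2, -0.3]
grip_width: 0.0107
grasp_force: 60.7
```

Call:
apply_moves:
  commands:
    - [0,0.05,0,0]
    - [0,0.05,0,0]
    - [0,0,0,0]
    - [0,0,0,0]
    - [0,0,0,0]

```text
clock: 9.0
eef_pos: [0.6863, -0.0272, 0.0821]
tool_rot: [0.679, 0.734, -0.001, -0.001]
ft_force: [-6.9, -0.9, 5.0]
grip_width: 0.0105
grasp_force: 61.4
```

Call:
apply_moves:
  commands:
    - [0,0.05,0,0]
    - [0,0.05,0,0]
    - [0,0,0,0]
    - [0,0,0,0]
    - [0,0,0,0]

```text
clock: 9.42
eef_pos: [0.6868, -0.0272, 0.0821]
tool_rot: [0.679, 0.734, -0.002, -0.002]
ft_force: [-11.2, -0.6, 7.7]
grip_width: 0.0107
grasp_force: 61.9
```

Call:
apply_moves:
  commands:
    - [0,0,0,0]
    - [0,0,0,0]
    - [0,0,0,0]
    - [0,0,0,0]
    - [0,0,0,0]
  claw: 0.5

```text
clock: 9.83
eef_pos: [0.6906, -0.0269, 0.0815]
tool_rot: [0.679, 0.734, 0.0, 0.001]
ft_force: [-0.8, 0.3, -0.5]
grip_width: 0.0426
grasp_force: 0.0
```

Call:
apply_moves:
  commands:
    - [0,0,-1,0]
    - [0,0,-1,0]
    - [0,0,-1,0]
    - [0,0,-1,0]
    - [0,0,-1,0]

```text
clock: 10.25
eef_pos: [0.6902, -0.0268, 0.1822]
tool_rot: [0.679, 0.734, 0.0, 0.0]
ft_force: [0.7, -0.2, 0.8]
grip_width: 0.0426
grasp_force: 0.0
```

```bash
python3 - <<'E'
from plan import *
c=snap('wrist','w3.png'); s=snap('top')
im=c['image'].astype(int)
plan([(.45,.30,.16,7)])
from m import *
roi=np.zeros(im.shape[:2],bool); roi[205:305,125:215]=1
[print(x) for x in blobs(s,white(s)&roi,0.02)]
E
```

```text
at [ 0.6925 -0.0269  0.1861] psi 94.45 F [ 0.3 -0.3  0.3] w 0.0427 q6 1.45 t 10.3
  3x [0,0,0,0.0972]
  4x [-0.502, -0.885, 0.065, 0] -> [0.45, 0.3, 0.16, 7.0]
([0.5542, 0.2695], 7.3, [0.0589, 0.0154], 133, [193.0, 232.0])
([0.5507, 0.359], 166.9, [0.0599, 0.0156], 136, [159.0, 233.0])
([0.445, 0.33], 7.5, [0.0589, 0.0151], 135, [168.0, 274.0])
([0.4425, 0.3949], 162.8, [0.0593, 0.0156], 138, [143.0, 275.0])
([0.4398, 0.2724], 171.8, [0.0596, 0.0155], 139, [190.0, 277.0])
```

View pics/w3.png

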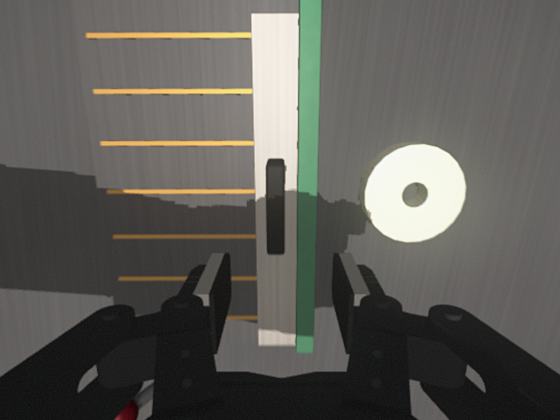

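```bash
python3 - <<'E'
from plan import *
plan([(.4398,.2720,.10,-8.2),(.4398,.2720,.029,-8.2)])
plan([(*cw(0,-.084),.14,4.5),(*cw(0,-.084),.068,4.5)],cur=(.4398,.272,.10,-8.2))
E
```

```text
at [ 0.6925 -0.0269  0.1861] psi 94.45 F [ 0.3 -0.3  0.3] w 0.0427 q6 1.45 t 10.3
  3x [0,0,0,0.1141]
  3x [-0.976, -0.866, 0.287, 0] -> [0.4398, 0.272, 0.1, -8.2]
  1x [0.0, 0.0, 0.71, 0] -> [0.4398, 0.272, 0.029, -8.2]
  1x [0,0,0,-0.0423]
  4x [0.426, 0.988, -0.1, 0] -> [0.6406, -0.1085, 0.14, 4.5]
  1x [0.0, 0.0, 0.72, 0] -> [0.6406, -0.1085, 0.068, 4.5]
```

Call:
apply_moves:
  commands:
    - [0,0,0,0.114]
    - [0,0,0,0.114]
    - [0,0,0,0.114]
    - [0,0,0,0.114]
    - [0,0,0,0.114]

```text
clock: 10.77
eef_pos: [0.6896, -0.0268, 0.1798]
tool_rot: [0.866, 0.499, -0.001, -0.0]
ft_force: [-0.4, -0.4, -0.6]
grip_width: 0.0428
grasp_force: 0.0
```

Call:
apply_moves:
  commands:
    - [0,0,0,0.114]
    - [0,0,0,0.114]
    - [0,0,0,0.114]
    - [0,0,0,0.114]
    - [0,0,0,0.114]

```text
clock: 11.18
eef_pos: [0.6897, -0.0268, 0.1798]
tool_rot: [0.975, 0.222, -0.001, -0.0]
ft_force: [-0.1, 0.4, -0.2]
grip_width: 0.0428
grasp_force: 0.0
```

Call:
apply_moves:
  commands:
    - [0,0,0,0.114]
    - [0,0,0,0.114]
    - [0,0,0,0.114]
    - [0,0,0,0.114]
    - [0,0,0,0.114]

```text
clock: 11.6
eef_pos: [0.6878, -0.0493, 0.1798]
tool_rot: [0.999, -0.041, -0.0, -0.013]
ft_force: [1.2, -0.2, 0.5]
grip_width: 0.0428
grasp_force: 0.0
```

Call:
apply_moves:
  commands:
    - [-0.976,-0.866,0.287,0]
    - [-0.976,-0.866,0.287,0]
    - [-0.976,-0.866,0.287,0]
    - [-0.976,-0.866,0.287,0]
    - [-0.976,-0.866,0.287,0]

```text
clock: 12.02
eef_pos: [0.5922, 0.0012, 0.154]
tool_rot: [1.0, -0.011, -0.001, -0.026]
ft_force: [0.3, -0.1, -0.2]
grip_width: 0.0428
grasp_force: 0.0
```

Call:
apply_moves:
  commands:
    - [-0.976,-0.866,0.287,0]
    - [-0.976,-0.866,0.287,0]
    - [-0.976,-0.866,0.287,0]
    - [-0.976,-0.866,0.287,0]
    - [-0.976,-0.866,0.287,0]

```text
clock: 12.43
eef_pos: [0.4949, 0.0454, 0.1315]
tool_rot: [0.999, 0.022, -0.002, -0.043]
ft_force: [-0.5, -0.1, -0.1]
grip_width: 0.0428
grasp_force: 0.0
```

Call:
apply_moves:
  commands:
    - [-0.976,-0.866,0.287,0]
    - [-0.976,-0.866,0.287,0]
    - [-0.976,-0.866,0.287,0]
    - [-0.976,-0.866,0.287,0]
    - [-0.976,-0.866,0.287,0]

```text
clock: 12.85
eef_pos: [0.3956, 0.077, 0.1121]
tool_rot: [0.997, 0.052, -0.004, -0.063]
ft_force: [-0.1, 0.3, -0.2]
grip_width: 0.0428
grasp_force: 0.0
```

Call:
apply_moves:
  commands:
    - [0,0,0,0]
    - [0,0,0,0]
    - [0,0,0,0]
    - [0,0,0,0]
    - [0,0,0,0]

```text
clock: 13.27
eef_pos: [0.3982, 0.0767, 0.1131]
tool_rot: [0.997, 0.052, -0.003, -0.063]
ft_force: [0.0, 0.9, 1.1]
grip_width: 0.043
grasp_force: 0.0
```

```bash
python3 - <<'E'
from plan import *
from m import *
plan([(.4398,.2720,.029,-8.2)])
c=snap('wrist','w4.png')
[print(x) for x in blobs(c,white(c),0.02,100)]
E
```

```text
at [0.3982 0.0767 0.1131] psi 5.94 F [0.  0.9 1.1] w 0.043 q6 3.14 t 13.3
  1x [0,0,0,0.0471]
  2x [0.067, -0.996, 0.421, 0] -> [0.4398, 0.272, 0.029, -8.2]
([0.4295, 0.1102], 115.5, [0.3356, 0.2086], 130944, [262.0, 156.0])
([0.443, 0.2685], 172.6, [0.0601, 0.0077], 1089, [5.0, 113.0])
([0.2518, 0.2229], 146.6, [0.0249, 0.0059], 194, [88.0, 378.0])
([0.2358, 0.1819], 150.8, [0.0422, 0.016], 788, [139.0, 404.0])
```

View pics/w4.png

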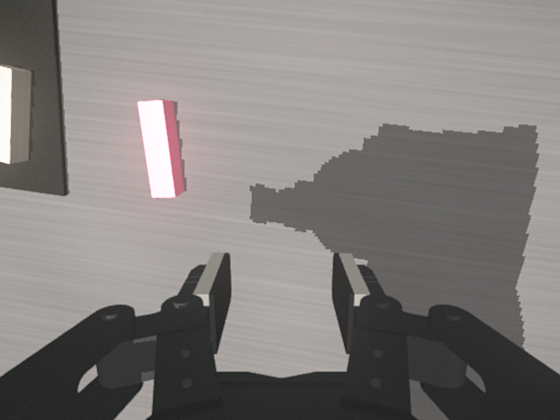

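Call:
apply_moves:
  commands:
    - [0,0,-0.4,-0.11]
    - [0,0,-0.4,-0.11]
    - [0,0,-0.4,-0.11]
    - [0,0,-0.4,-0.11]
    - [0,0,-0.4,-0.11]

```text
clock: 13.73
eef_pos: [0.3981, 0.0716, 0.1531]
tool_rot: [0.94, 0.335, 0.015, -0.061]
ft_force: [-0.7, 0.8, -0.5]
grip_width: 0.0429
grasp_force: 0.0
```

Call:
apply_moves:
  commands:
    - [0,0,0,-0.11]
    - [0,0,0,-0.11]
    - [0,0,0,-0.11]
    - [0,0,0,-0.11]
    - [0,0,0,-0.11]

```text
clock: 14.15
eef_pos: [0.3982, 0.0716, 0.1527]
tool_rot: [0.806, 0.588, 0.031, -0.055]
ft_force: [0.2, 0.2, -0.2]
grip_width: 0.0427
grasp_force: 0.0
```

```bash
python3 - <<'E'
from plan import *
plan([(.4398,.2720,.1,171.8)]); print(np.round(bot.get_obs()['tool_rot'],4),np.round(bot.get_obs()['joint_pos'],3))
E
```

```text
at [0.3982 0.0716 0.1527] psi 72.09 F [ 0.2  0.2 -0.2] w 0.0427 q6 1.97 t 14.2
  3x [0,0,0,-0.1108]
  3x [-0.042, 0.681, 0.176, 0] -> [0.4398, 0.272, 0.1, 171.8]
[ 0.8061  0.5885  0.0314 -0.0547] [ 0.09   0.133 -0.413  1.028  0.126  1.97 ]
```

Call:
apply_moves:
  commands:
    - [0,0,0,-0.118]
    - [0,0,0,-0.118]
    - [0,0,0,-0.118]
    - [0,0,0,-0.118]
    - [0,0,0,-0.118]

```text
clock: 14.57
eef_pos: [0.3982, 0.0716, 0.1527]
tool_rot: [0.589, 0.806, 0.047, -0.043]
ft_force: [0.3, -0.2, 0.0]
grip_width: 0.0429
grasp_force: 0.0
```

Call:
apply_moves:
  commands:
    - [0,0,0,-0.118]
    - [0,0,0,-0.118]
    - [0,0,0,-0.118]
    - [0,0,0,-0.118]
    - [0,0,0,-0.118]

```text
clock: 14.98
eef_pos: [0.3981, 0.0716, 0.1527]
tool_rot: [0.316, 0.947, 0.057, -0.026]
ft_force: [-0.2, -0.3, 0.1]
grip_width: 0.0428
grasp_force: 0.0
```

Call:
apply_moves:
  commands:
    - [0,0,0,-0.118]
    - [0,0,0,-0.118]
    - [0,0,0,-0.118]
    - [0,0,0,-0.118]
    - [0,0,0,-0.118]

```text
clock: 15.4
eef_pos: [0.3981, 0.0716, 0.1527]
tool_rot: [0.013, 0.998, 0.063, -0.008]
ft_force: [0.4, 0.0, 0.9]
grip_width: 0.0426
grasp_force: 0.0
```

Call:
apply_moves:
  commands:
    - [0,0,0,-0.118]
    - [0,0,0,-0.118]
    - [0,0,0,-0.118]
    - [0,0,0,-0.118]
    - [0,0,0,-0.118]

```text
clock: 15.82
eef_pos: [0.3981, 0.0716, 0.1527]
tool_rot: [-0.291, 0.955, 0.062, 0.012]
ft_force: [0.3, 0.1, -0.1]
grip_width: 0.0429
grasp_force: 0.0
```

Call:
apply_moves:
  commands:
    - [0,0,0,-0.118]
    - [0,0,0,-0.118]
    - [0,0,0,-0.118]
    - [0,0,0,-0.118]
    - [0,0,0,-0.118]

```text
clock: 16.23
eef_pos: [0.3982, 0.0716, 0.1527]
tool_rot: [-0.567, 0.821, 0.056, 0.03]
ft_force: [-0.3, -0.1, -0.9]
grip_width: 0.0426
grasp_force: 0.0
```

Call:
apply_moves:
  commands:
    - [0,0,0,-0.118]
    - [0,0,0,-0.118]
    - [0,0,0,-0.118]
    - [0,0,0,-0.118]
    - [0,0,0,-0.118]

```text
clock: 16.65
eef_pos: [0.3981, 0.0716, 0.1527]
tool_rot: [0.79, -0.61, -0.044, -0.045]
ft_force: [0.3, 0.6, 0.9]
grip_width: 0.0424
grasp_force: 0.0
```

Call:
apply_moves:
  commands:
    - [0,0,0,-0.118]
    - [0,0,0,-0.118]
    - [0,0,0,-0.118]
    - [0,0,0,-0.118]
    - [0,0,0,-0.118]

```text
clock: 17.07
eef_pos: [0.3981, 0.0716, 0.1527]
tool_rot: [0.938, -0.341, -0.028, -0.057]
ft_force: [-0.7, 0.4, 0.1]
grip_width: 0.0426
grasp_force: 0.0
```

Call:
apply_moves:
  commands:
    - [0,0,0,-0.118]
    - [0,0,0,-0.118]
    - [0,0,0,-0.118]
    - [0,0,0,-0.118]
    - [0,0,0,-0.118]

```text
clock: 17.48
eef_pos: [0.3982, 0.0716, 0.1527]
tool_rot: [0.997, -0.039, -0.009, -0.062]
ft_force: [0.8, -0.1, -0.7]
grip_width: 0.0428
grasp_force: 0.0
```

```bash
python3 - <<'E'
from plan import *
print(pose()[:2],np.round(bot.get_obs()['tool_rot'],4),np.round(bot.get_obs()['joint_pos'],3))
E
```

```text
(array([0.39815098, 0.07162294, 0.15266756]), np.float64(-4.423226390870169)) [ 0.9972 -0.0392 -0.0094 -0.0624] [ 0.09   0.133 -0.413  1.028  0.126 -2.973]
```

Call:
apply_moves:
  commands:
    - [0,0,0,-0.081]
    - [0,0,0,-0.081]
    - [0,0.8,0,0]
    - [0,0.8,0,0]
    - [0,0.8,0,0]

```text
clock: 17.9
eef_pos: [0.3996, 0.0509, 0.1467]
tool_rot: [0.998, 0.026, -0.003, -0.052]
ft_force: [0.6, 0.1, -0.6]
grip_width: 0.0424
grasp_force: 0.0
```

Call:
apply_moves:
  commands:
    - [0,0.8,0,0]
    - [0,0.8,0,0]
    - [0,0.8,0,0]
    - [0,0.8,0,0]
    - [0,0.8,0,0]

```text
clock: 18.32
eef_pos: [0.4008, 0.0191, 0.1397]
tool_rot: [0.999, 0.0, -0.002, -0.033]
ft_force: [-1.0, -0.8, -0.2]
grip_width: 0.0426
grasp_force: 0.0
```

```bash
python3 - <<'E'
from plan import *
print(pose()[:2],np.round(bot.get_obs()['tool_rot'],4),np.round(bot.get_obs()['joint_pos'],3))
E
```

```text
(array([0.40083234, 0.01907451, 0.13968113]), np.float64(0.010939449598056386)) [ 0.9995  0.     -0.0019 -0.033 ] [ 1.000e-03  1.420e-01 -4.350e-01  9.970e-01  6.600e-02 -3.141e+00]
```

Call:
apply_moves:
  commands:
    - [0,0.8,0,0]
    - [0,0.8,0,0]
    - [0,0.8,0,0]
    - [0,0.8,0,0]
    - [0,0.8,0,0]

```text
clock: 18.73
eef_pos: [0.4006, -0.0129, 0.1356]
tool_rot: [1.0, -0.026, -0.002, -0.014]
ft_force: [-0.8, 1.1, 0.2]
grip_width: 0.0427
grasp_force: 0.0
```

Call:
apply_moves:
  commands:
    - [0,0.8,0,0]
    - [0,0.8,0,0]
    - [0,0.0,0,0]
    - [0,0,0,0]
    - [0,0,0,0]

```text
clock: 19.15
eef_pos: [0.4001, -0.025, 0.1349]
tool_rot: [0.999, -0.037, -0.002, -0.007]
ft_force: [-0.7, -0.5, -0.5]
grip_width: 0.0427
grasp_force: 0.0
```

```bash
python3 - <<'E'
from plan import *
print(pose()[:2],np.round(bot.get_obs()['tool_rot'],4),np.round(bot.get_obs()['joint_pos'],4))
E
```

```text
(array([ 0.40011488, -0.02504136,  0.13491352]), np.float64(-4.195129582435131)) [ 0.9993 -0.0366 -0.0017 -0.007 ] [-0.0722  0.1476 -0.4416  0.9855  0.0139 -3.1406]
```

Call:
apply_moves:
  commands:
    - [0,0.8,0,0]
    - [0,0.7,0,0]
    - [0,0.0,0,0]
    - [0,0,0,0]
    - [0,0,0,0]

```text
clock: 19.57
eef_pos: [0.3993, -0.0371, 0.1346]
tool_rot: [0.999, -0.047, -0.002, 0.0]
ft_force: [0.3, -1.1, -0.1]
grip_width: 0.0429
grasp_force: 0.0
```

```bash
python3 - <<'E'
from plan import *
print(pose()[:2],np.round(bot.get_obs()['tool_rot'],4),np.round(bot.get_obs()['joint_pos'],4))
plan([(.4398,.2720,.12,171.8)])
E
```

```text
(array([ 0.39927805, -0.03710484,  0.13456317]), np.float64(-5.348243037784611)) [ 9.989e-01 -4.670e-02 -2.100e-03  1.000e-04] [-9.2300e-02  1.4830e-01 -4.4170e-01  9.8490e-01 -4.0000e-04 -3.1406e+00]
at [ 0.3993 -0.0371  0.1346] psi -5.35 F [ 0.3 -1.1 -0.1] w 0.0429 q6 -3.14 t 19.6
  5x [0,0,0,-0.1181]
  4x [0.01, 0.779, 0.036, 0] -> [0.4398, 0.272, 0.12, 171.8]
```

Call:
apply_moves:
  commands:
    - [0,0,0,0.1016]
    - [0,0,0,0.1016]
    - [0,0,0,0.1016]
    - [0,0,0,0.1016]
    - [0,0,0,0.1016]

```text
clock: 19.98
eef_pos: [0.3993, -0.037, 0.1346]
tool_rot: [0.951, -0.31, -0.002, 0.001]
ft_force: [-0.1, 0.4, 0.3]
grip_width: 0.0427
grasp_force: 0.0
```

Call:
apply_moves:
  commands:
    - [0,0,0,0.1016]
    - [0,0,0,0.1016]
    - [0,0,0,0.1016]
    - [0,0,0,0.1016]
    - [0,0,0,0.1016]

```text
clock: 20.4
eef_pos: [0.3993, -0.0369, 0.1346]
tool_rot: [0.836, -0.549, -0.002, 0.001]
ft_force: [0.3, -0.1, 0.0]
grip_width: 0.0427
grasp_force: 0.0
```

Call:
apply_moves:
  commands:
    - [0,0,0,0.1016]
    - [0,0,0,0.1016]
    - [0,0,0,0.1016]
    - [0,0,0,0.1016]
    - [0,0,0,0.1016]

```text
clock: 20.82
eef_pos: [0.3993, -0.0369, 0.1346]
tool_rot: [-0.662, 0.749, 0.001, -0.002]
ft_force: [0.2, 0.2, 1.3]
grip_width: 0.0425
grasp_force: 0.0
```

Call:
apply_moves:
  commands:
    - [0,0,0,0.1016]
    - [0,0,0,0.1016]
    - [0,0,0,0.1016]
    - [0,0,0,0.1016]
    - [0,0,0,0.1016]

```text
clock: 21.23
eef_pos: [0.3993, -0.0369, 0.1346]
tool_rot: [-0.442, 0.897, 0.001, -0.002]
ft_force: [-0.1, -0.4, 0.4]
grip_width: 0.0428
grasp_force: 0.0
```

Call:
apply_moves:
  commands:
    - [0,0,0,0.1016]
    - [0,0,0,0.1016]
    - [0,0,0,0.1016]
    - [0,0,0,0.1016]
    - [0,0,0,0.1016]

```text
clock: 21.65
eef_pos: [0.3993, -0.0369, 0.1346]
tool_rot: [-0.191, 0.982, 0.0, -0.002]
ft_force: [0.5, 0.1, 0.3]
grip_width: 0.0428
grasp_force: 0.0
```

Call:
apply_moves:
  commands:
    - [0,0,0,0.1016]
    - [0,0,0,0.1016]
    - [0,0,0,0.1016]
    - [0,0,0,0.1016]
    - [0,0,0,0.1016]

```text
clock: 22.07
eef_pos: [0.3993, -0.037, 0.1346]
tool_rot: [0.074, 0.997, -0.0, -0.002]
ft_force: [-0.0, -0.5, -0.9]
grip_width: 0.0427
grasp_force: 0.0
```

Call:
apply_moves:
  commands:
    - [0.01,0.779,0.036,0]
    - [0.01,0.779,0.036,0]
    - [0.01,0.779,0.036,0]
    - [0.01,0.779,0.036,0]
    - [0.01,0.779,0.036,0]

```text
clock: 22.48
eef_pos: [0.4095, 0.041, 0.1309]
tool_rot: [0.072, 0.997, -0.0, -0.002]
ft_force: [0.2, 0.2, -0.4]
grip_width: 0.0424
grasp_force: 0.0
```

Call:
apply_moves:
  commands:
    - [0.01,0.779,0.036,0]
    - [0.01,0.779,0.036,0]
    - [0.01,0.779,0.036,0]
    - [0.01,0.779,0.036,0]
    - [0.01,0.779,0.036,0]

```text
clock: 22.9
eef_pos: [0.4196, 0.1183, 0.1272]
tool_rot: [0.071, 0.997, -0.0, -0.002]
ft_force: [0.3, 0.2, 0.2]
grip_width: 0.0429
grasp_force: 0.0
```

Call:
apply_moves:
  commands:
    - [0.01,0.779,0.036,0]
    - [0.01,0.779,0.036,0]
    - [0.01,0.779,0.036,0]
    - [0.01,0.779,0.036,0]
    - [0.01,0.779,0.036,0]

```text
clock: 23.32
eef_pos: [0.4296, 0.1956, 0.1235]
tool_rot: [0.071, 0.997, -0.0, -0.002]
ft_force: [-1.1, 0.5, 0.0]
grip_width: 0.0429
grasp_force: 0.0
```

Call:
apply_moves:
  commands:
    - [0.01,0.779,0.036,0]
    - [0.01,0.779,0.036,0]
    - [0.01,0.779,0.036,0]
    - [0.01,0.779,0.036,0]
    - [0.01,0.779,0.036,0]

```text
clock: 23.73
eef_pos: [0.4398, 0.2729, 0.1198]
tool_rot: [0.072, 0.997, -0.0, -0.002]
ft_force: [-0.6, 0.1, 1.4]
grip_width: 0.0428
grasp_force: 0.0
```

```bash
python3 - <<'E'
from plan import *
from m import *
print(np.round(bot.get_obs()['tool_rot'],4))
plan([(.4398,.2720,.029,171.8)])
c=snap('wrist','w5.png')
[print(x) for x in blobs(c,white(c,170),0.02,400)]
c=snap('top'); [print(x) for x in blobs(c,white(c),0.02,100) if x[3]<200]
plan([(*cw(0,-.084),.14,184.5),(*cw(0,-.084),.068,184.5)],cur=(.4398,.272,.13,171.8))
E
```

```text
[ 7.160e-02  9.974e-01 -3.000e-04 -2.100e-03]
at [0.4398 0.2729 0.1198] psi 171.79 F [-0.6  0.1  1.4] w 0.0428 q6 0.7 t 23.7
  1x [-0.001, -0.009, 0.908, 0] -> [0.4398, 0.272, 0.029, 171.8]
([0.3775, 0.3373], 58.0, [0.3064, 0.1364], 64201, [371.0, 92.0])
([0.4438, 0.397], 163.4, [0.0602, 0.0181], 2771, [480.0, 193.0])
([0.4563, 0.1215], 153.3, [0.1123, 0.0934], 18286, [57.0, 269.0])
([0.4461, 0.3321], 8.2, [0.0606, 0.0182], 2690, [375.0, 211.0])
([0.4394, 0.2751], 171.5, [0.0605, 0.0162], 2346, [284.0, 213.0])
([0.4888, 0.3144], 10.7, [0.038, 0.0088], 496, [353.0, 276.0])
([0.5253, 0.2335], 167.4, [0.0585, 0.0302], 2966, [242.0, 339.0])
([0.5425, 0.2705], 7.6, [0.0339, 0.0179], 1054, [298.0, 354.0])
([0.5688, 0.1489], 137.6, [0.0377, 0.0159], 812, [139.0, 404.0])
([0.6039, 0.3578], 49.0, [0.0258, 0.015], 574, [426.0, 410.0])
([0.5738, -0.1373], 99.6, [0.0578, 0.0212], 113, [351.0, 227.0])
([0.5544, 0.2693], 8.4, [0.0599, 0.0165], 143, [193.0, 232.0])
([0.5505, 0.3589], 166.6, [0.0605, 0.016], 140, [159.0, 233.0])
([0.4859, -0.3771], 71.0, [0.0678, 0.0148], 157, [447.0, 263.0])
([0.3779, -0.5604], 40.5, [0.0714, 0.0159], 192, [523.0, 308.0])
  1x [0,0,0,-0.0423]
  4x [-0.426, -0.988, -0.025, 0] -> [0.6406, -0.1085, 0.14, 184.5]
  1x [0.0, 0.0, 0.72, 0] -> [0.6406, -0.1085, 0.068, 184.5]
```

View pics/w5.png

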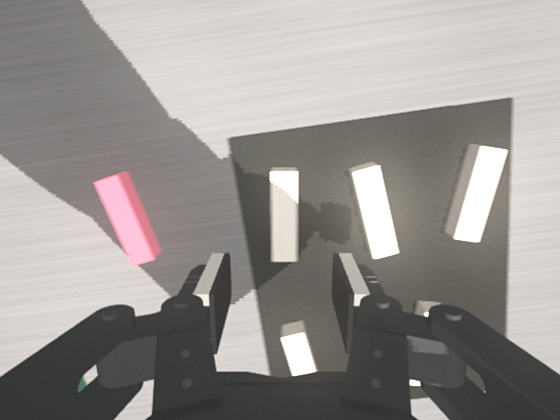

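Call:
apply_moves:
  commands:
    - [0,-0.02,0.908,0]
    - [0,-0.02,0.908,0]
    - [0,-0.02,0.908,0]
    - [0,-0.02,0.908,0]
    - [0,-0.02,0.908,0]

```text
clock: 24.25
eef_pos: [0.439, 0.2693, 0.0284]
tool_rot: [0.072, 0.997, -0.0, -0.002]
ft_force: [-0.1, 0.4, 0.9]
grip_width: 0.0431
grasp_force: 0.0
```

Call:
apply_moves:
  commands:
    - [0,0,0,0]
    - [0,0,0,0]
    - [0,0,0,0]
    - [0,0,0,0]
    - [0,0,0,0]
  claw: 1

```text
clock: 24.67
eef_pos: [0.4398, 0.2702, 0.0302]
tool_rot: [0.072, 0.997, 0.0, -0.001]
ft_force: [1.2, 0.9, -0.5]
grip_width: 0.0141
grasp_force: 62.4
```

Call:
apply_moves:
  commands:
    - [0,0,0,0]
    - [0,0,-1,0]
    - [0,0,-1,0]
    - [0,0,-1,0]
    - [0,0,-1,0]

```text
clock: 25.08
eef_pos: [0.4394, 0.2699, 0.1104]
tool_rot: [0.072, 0.997, -0.0, -0.002]
ft_force: [0.3, 0.1, -1.5]
grip_width: 0.0149
grasp_force: 36.0
```

```bash
python3 - <<'E'
from plan import *
plan([(*cw(-.001,-.084),.14,184.5),(*cw(-.001,-.084),.068,184.5)])
E
```

```text
at [0.4394 0.2699 0.1104] psi 171.79 F [ 0.3  0.1 -1.5] w 0.0149 q6 0.69 t 25.1
  1x [0,0,0,-0.0424]
  4x [-0.425, -0.983, -0.074, 0] -> [0.6396, -0.1086, 0.14, 184.5]
  1x [0.0, 0.0, 0.72, 0] -> [0.6396, -0.1086, 0.068, 184.5]
```

Call:
apply_moves:
  commands:
    - [0,0,0,-0.0424]
    - [0,0,0,-0.0424]
    - [0,0,0,-0.0424]
    - [0,0,0,-0.0424]
    - [0,0,0,-0.0424]

```text
clock: 25.5
eef_pos: [0.4396, 0.2699, 0.1097]
tool_rot: [-0.04, 0.999, 0.0, -0.002]
ft_force: [-0.3, -0.4, -0.8]
grip_width: 0.0145
grasp_force: 64.2
```

Call:
apply_moves:
  commands:
    - [-0.425,-0.983,-0.074,0]
    - [-0.425,-0.983,-0.074,0]
    - [-0.425,-0.983,-0.074,0]
    - [-0.425,-0.983,-0.074,0]
    - [-0.425,-0.983,-0.074,0]

```text
clock: 25.92
eef_pos: [0.49, 0.1744, 0.1169]
tool_rot: [-0.039, 0.999, 0.0, -0.002]
ft_force: [-0.3, 1.0, -0.5]
grip_width: 0.014
grasp_force: 64.2
```

Call:
apply_moves:
  commands:
    - [-0.425,-0.983,-0.074,0]
    - [-0.425,-0.983,-0.074,0]
    - [-0.425,-0.983,-0.074,0]
    - [-0.425,-0.983,-0.074,0]
    - [-0.425,-0.983,-0.074,0]

```text
clock: 26.33
eef_pos: [0.5401, 0.0796, 0.1241]
tool_rot: [-0.039, 0.999, -0.0, -0.002]
ft_force: [-0.1, 0.2, -1.0]
grip_width: 0.0139
grasp_force: 64.2
```

Call:
apply_moves:
  commands:
    - [-0.425,-0.983,-0.074,0]
    - [-0.425,-0.983,-0.074,0]
    - [-0.425,-0.983,-0.074,0]
    - [-0.425,-0.983,-0.074,0]
    - [-0.425,-0.983,-0.074,0]

```text
clock: 26.75
eef_pos: [0.5902, -0.0151, 0.1313]
tool_rot: [-0.039, 0.999, -0.0, -0.002]
ft_force: [0.6, 0.6, -1.2]
grip_width: 0.0143
grasp_force: 64.2
```

Call:
apply_moves:
  commands:
    - [-0.425,-0.983,-0.074,0]
    - [-0.425,-0.983,-0.074,0]
    - [-0.425,-0.983,-0.074,0]
    - [-0.425,-0.983,-0.074,0]
    - [-0.425,-0.983,-0.074,0]

```text
clock: 27.17
eef_pos: [0.6402, -0.1097, 0.1384]
tool_rot: [-0.039, 0.999, -0.0, -0.002]
ft_force: [1.3, -0.3, -1.4]
grip_width: 0.0139
grasp_force: 64.2
```

```bash
python3 - <<'E'
from plan import *
plan([(*cw(-.001,-.084),.068,184.5)])
snap('wrist','w6.png')
E
```

```text
at [ 0.6402 -0.1097  0.1384] psi -175.5 F [ 1.3 -0.3 -1.4] w 0.0139 q6 -0.25 t 27.2
  1x [0.006, 0.011, 0.704, 0] -> [0.6396, -0.1086, 0.068, 184.5]
```

View pics/w6.png

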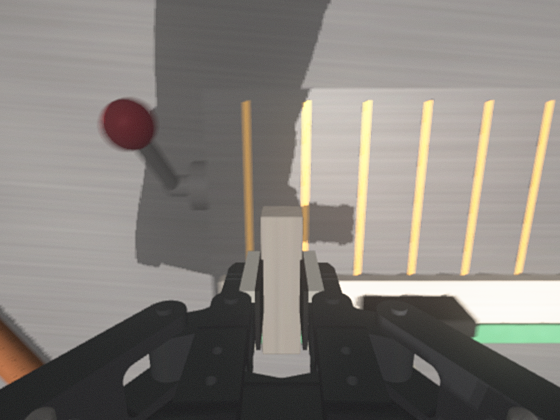

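Call:
apply_moves:
  commands:
    - [0.006,0.011,0.704,0]
    - [0.006,0.011,0.704,0]
    - [0.006,0.011,0.704,0]
    - [0.006,0.011,0.704,0]
    - [0.006,0.011,0.704,0]

```text
clock: 27.63
eef_pos: [0.6388, -0.1077, 0.0672]
tool_rot: [-0.039, 0.999, -0.0, -0.002]
ft_force: [0.3, 0.1, -0.8]
grip_width: 0.0142
grasp_force: 64.2
```

Call:
apply_moves:
  commands:
    - [0,0,0.05,0]
    - [0,0,0.05,0]
    - [0,0,0.05,0]
    - [0,0,0,0]
    - [0,0,0,0]

```text
clock: 28.05
eef_pos: [0.6392, -0.1077, 0.0652]
tool_rot: [-0.039, 0.999, -0.0, -0.002]
ft_force: [-0.8, -0.7, -1.1]
grip_width: 0.0142
grasp_force: 66.1
```

Call:
apply_moves:
  commands:
    - [-0.06,0,0,0]
    - [-0.06,0,0,0]
    - [-0.06,0,0,0]
    - [-0.06,0,0,0]
    - [-0.06,0,0,0]

```text
clock: 28.47
eef_pos: [0.6451, -0.1072, 0.0646]
tool_rot: [-0.039, 0.999, -0.0, -0.002]
ft_force: [0.2, -0.6, 0.4]
grip_width: 0.0141
grasp_force: 66.2
```

Call:
apply_moves:
  commands:
    - [-0.05,0,0,0]
    - [-0.05,0,0,0]
    - [0,0,0,0]
    - [0,0,0,0]
    - [0,0,0,0]

```text
clock: 28.88
eef_pos: [0.6456, -0.1071, 0.0646]
tool_rot: [-0.039, 0.999, -0.0, -0.003]
ft_force: [-5.3, 1.0, 3.3]
grip_width: 0.014
grasp_force: 66.7
```

Call:
apply_moves:
  commands:
    - [0,0,0,0]
    - [0,0,0,0]
    - [0,0,0,0]
    - [0,0,0,0]
    - [0,0,0,0]
  claw: 0.6

```text
clock: 29.3
eef_pos: [0.6474, -0.107, 0.0647]
tool_rot: [-0.039, 0.999, -0.0, -0.002]
ft_force: [-0.3, 0.5, -0.1]
grip_width: 0.0343
grasp_force: 0.0
```

Call:
apply_moves:
  commands:
    - [0,0,-0.8,0]
    - [0,0,-0.8,0]
    - [0,0,-0.8,0]
    - [0,0,-0.8,0]
    - [0,0,-0.8,0]

```text
clock: 29.72
eef_pos: [0.6474, -0.107, 0.1454]
tool_rot: [-0.039, 0.999, -0.0, -0.002]
ft_force: [0.2, 0.3, -0.1]
grip_width: 0.0344
grasp_force: 0.0
```

```bash
cat > nxt.py <<'E'
from plan import *
from m import *
# blanks on the mat as seen by top camera (z=.02), in tool yaw psi~180
def mat():
    c=snap('top'); roi=np.zeros(c['image'].shape[:2],bool); roi[190:320,110:245]=1
    return [x for x in blobs(c,white(c)&roi,.02,60) if x[3]<220]
def go(p,ang,slot):
    psi=ang+180 if ang<90 else ang
    plan([(*p,.10,psi),(*p,.029,psi)])
    print('place'); t=cw(-.001,slot); plan([(*t,.13,184.5),(*t,.0655,184.5)],cur=(*p,.10,psi))
E
python3 - <<'E'
from nxt import *
c=snap('wrist'); X=blobs(c,white(c,170),.056,400)
for x in X: print(x,wc(x[0]).round(4))
for x in mat(): print(x)
cv2.imwrite('pics/w7.png',c['image'])
go((.445,.331),7.7,-.042)
E
```

```text
([0.6782, 0.0257], 87.6, [0.1149, 0.0255], 5403, [486.0, 282.0]) [0.048  0.0469]
([0.6916, -0.0938], 114.4, [0.0335, 0.0268], 1997, [296.0, 287.0]) [ 0.052  -0.0733]
([0.5545, 0.2695], 7.4, [0.0593, 0.0153], 134, [193.0, 232.0])
([0.5506, 0.359], 166.6, [0.0601, 0.0157], 138, [159.0, 233.0])
([0.4452, 0.3299], 7.2, [0.0589, 0.0153], 137, [168.0, 274.0])
([0.4426, 0.3949], 163.0, [0.0592, 0.0157], 139, [143.0, 275.0])
([0.4317, 0.1677], 11.7, [0.0634, 0.0121], 72, [231.0, 281.0])
at [ 0.6496 -0.1073  0.1481] psi -175.49 F [0.4 0.4 0.2] w 0.034 q6 -0.24 t 29.8
  1x [0,0,0,-0.0106]
  5x [0.288, 0.924, 0.096, 0] -> [0.445, 0.331, 0.1, 187.7]
  1x [0.0, 0.0, 0.71, 0] -> [0.445, 0.331, 0.029, 187.7]
place
  1x [0,0,0,0.0107]
  5x [-0.319, -0.823, -0.06, 0] -> [0.6363, -0.0667, 0.13, 184.5]
  1x [0.0, 0.0, 0.645, 0] -> [0.6363, -0.0667, 0.0655, 184.5]
```

View pics/w7.png

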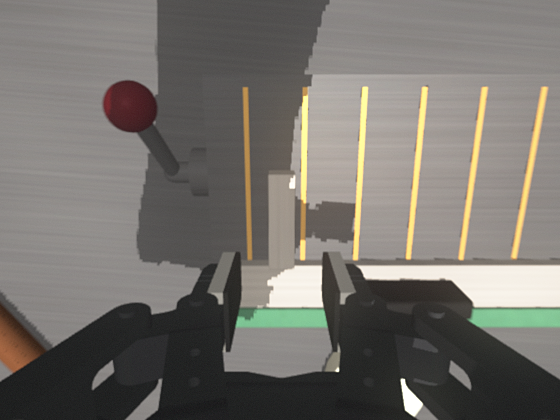

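Call:
apply_moves:
  commands:
    - [0.288,0.924,0.096,-0.0106]
    - [0.288,0.924,0.096,-0.0106]
    - [0.288,0.924,0.096,-0.0106]
    - [0.288,0.924,0.096,-0.0106]
    - [0.288,0.924,0.096,-0.0106]

```text
clock: 30.23
eef_pos: [0.6084, -0.0173, 0.1337]
tool_rot: [-0.067, 0.998, 0.0, -0.003]
ft_force: [1.0, -0.3, -0.8]
grip_width: 0.0342
grasp_force: 0.0
```

Call:
apply_moves:
  commands:
    - [0.288,0.924,0.096,0]
    - [0.288,0.924,0.096,0]
    - [0.288,0.924,0.096,0]
    - [0.288,0.924,0.096,0]
    - [0.288,0.924,0.096,0]

```text
clock: 30.65
eef_pos: [0.5673, 0.0705, 0.1244]
tool_rot: [-0.067, 0.998, 0.0, -0.003]
ft_force: [0.2, -0.4, -0.6]
grip_width: 0.0341
grasp_force: 0.0
```

Call:
apply_moves:
  commands:
    - [0.288,0.924,0.096,0]
    - [0.288,0.924,0.096,0]
    - [0.288,0.924,0.096,0]
    - [0.288,0.924,0.096,0]
    - [0.288,0.924,0.096,0]

```text
clock: 31.07
eef_pos: [0.5264, 0.1581, 0.115]
tool_rot: [-0.067, 0.998, -0.0, -0.003]
ft_force: [-0.3, 0.5, -0.3]
grip_width: 0.0342
grasp_force: 0.0
```

Call:
apply_moves:
  commands:
    - [0.288,0.924,0.096,0]
    - [0.288,0.924,0.096,0]
    - [0.288,0.924,0.096,0]
    - [0.288,0.924,0.096,0]
    - [0.288,0.924,0.096,0]

```text
clock: 31.48
eef_pos: [0.4855, 0.2457, 0.1056]
tool_rot: [-0.067, 0.998, -0.0, -0.003]
ft_force: [0.2, 0.6, 0.9]
grip_width: 0.0342
grasp_force: 0.0
```

Call:
apply_moves:
  commands:
    - [0.288,0.924,0.096,0]
    - [0.288,0.924,0.096,0]
    - [0.288,0.924,0.096,0]
    - [0.288,0.924,0.096,0]
    - [0.288,0.924,0.096,0]

```text
clock: 31.9
eef_pos: [0.4446, 0.3334, 0.0961]
tool_rot: [-0.067, 0.998, -0.0, -0.003]
ft_force: [0.0, -0.6, -0.4]
grip_width: 0.0343
grasp_force: 0.0
```

```bash
python3 - <<'E'
from nxt import *
c=snap('wrist'); X=blobs(c,white(c,170),.02,400)
for x in X:
    if 2000<x[3]<4000: print(x)
go((.4455,.331),7.6,-.042)
E
```

```text
([0.4442, 0.3323], 7.5, [0.0612, 0.0163], 2924, [280.0, 225.0])
([0.4411, 0.3962], 165.3, [0.0585, 0.0214], 3651, [391.0, 235.0])
at [0.4431 0.3364 0.0958] psi -172.11 F [-0.9  0.8 -0.2] w 0.0341 q6 0.51 t 31.9
  1x [0,0,0,0.0010]
  1x [-0.017, -0.057, -0.042, 0] -> [0.4455, 0.331, 0.1, 187.6]
  1x [0.0, 0.0, 0.71, 0] -> [0.4455, 0.331, 0.029, 187.6]
place
  1x [0,0,0,0.0103]
  5x [-0.318, -0.823, -0.06, 0] -> [0.6363, -0.0667, 0.13, 184.5]
  1x [0.0, 0.0, 0.645, 0] -> [0.6363, -0.0667, 0.0655, 184.5]
```

Call:
apply_moves:
  commands:
    - [0,-0.02,0.67,0]
    - [0,-0.02,0.67,0]
    - [0,0,0.67,0]
    - [0,0,0.67,0]
    - [0,0,0.67,0]

```text
clock: 32.37
eef_pos: [0.4449, 0.3317, 0.0288]
tool_rot: [-0.067, 0.998, -0.0, -0.002]
ft_force: [0.8, -0.4, 0.0]
grip_width: 0.0342
grasp_force: 0.0
```

Call:
apply_moves:
  commands:
    - [0,0,0,0]
    - [0,0,0,0]
    - [0,0,0,0]
    - [0,0,0,0]
    - [0,0,0,0]
  claw: 1

```text
clock: 32.78
eef_pos: [0.4459, 0.3324, 0.0311]
tool_rot: [-0.067, 0.998, 0.0, -0.001]
ft_force: [0.2, -0.3, -1.3]
grip_width: 0.014
grasp_force: 62.0
```

Call:
apply_moves:
  commands:
    - [0,0,0,0]
    - [0,0,-1,0.0103]
    - [0,0,-1,0.0103]
    - [0,0,-1,0.0103]
    - [0,0,-1,0.0206]

```text
clock: 33.2
eef_pos: [0.4457, 0.332, 0.1115]
tool_rot: [-0.04, 0.999, 0.0, -0.002]
ft_force: [0.5, -0.1, -1.4]
grip_width: 0.0145
grasp_force: 62.0
```

Call:
apply_moves:
  commands:
    - [-0.318,-0.823,-0.06,0]
    - [-0.318,-0.823,-0.06,0]
    - [-0.318,-0.823,-0.06,0]
    - [-0.318,-0.823,-0.06,0]
    - [-0.318,-0.823,-0.06,0]

```text
clock: 33.62
eef_pos: [0.4844, 0.252, 0.1168]
tool_rot: [-0.04, 0.999, 0.0, -0.002]
ft_force: [0.1, -0.0, -0.8]
grip_width: 0.0141
grasp_force: 62.1
```

Call:
apply_moves:
  commands:
    - [-0.318,-0.823,-0.06,0]
    - [-0.318,-0.823,-0.06,0]
    - [-0.318,-0.823,-0.06,0]
    - [-0.318,-0.823,-0.06,0]
    - [-0.318,-0.823,-0.06,0]

```text
clock: 34.03
eef_pos: [0.5227, 0.1723, 0.1226]
tool_rot: [-0.04, 0.999, 0.0, -0.002]
ft_force: [-0.3, -0.3, -1.4]
grip_width: 0.0143
grasp_force: 62.1
```

Call:
apply_moves:
  commands:
    - [-0.318,-0.823,-0.06,0]
    - [-0.318,-0.823,-0.06,0]
    - [-0.318,-0.823,-0.06,0]
    - [-0.318,-0.823,-0.06,0]
    - [-0.318,-0.823,-0.06,0]

```text
clock: 34.45
eef_pos: [0.561, 0.0928, 0.1284]
tool_rot: [-0.04, 0.999, 0.0, -0.002]
ft_force: [0.0, 0.1, -0.5]
grip_width: 0.0142
grasp_force: 62.1
```

Call:
apply_moves:
  commands:
    - [-0.318,-0.823,-0.06,0]
    - [-0.318,-0.823,-0.06,0]
    - [-0.318,-0.823,-0.06,0]
    - [-0.318,-0.823,-0.06,0]
    - [-0.318,-0.823,-0.06,0]

```text
clock: 34.87
eef_pos: [0.5993, 0.0133, 0.1342]
tool_rot: [-0.04, 0.999, -0.0, -0.002]
ft_force: [0.8, 0.3, -2.5]
grip_width: 0.0141
grasp_force: 62.1
```

Call:
apply_moves:
  commands:
    - [-0.318,-0.823,-0.06,0]
    - [-0.318,-0.823,-0.06,0]
    - [-0.318,-0.823,-0.06,0]
    - [-0.318,-0.6,-0.06,0]
    - [-0.1,-0.3,0,0]

```text
clock: 35.28
eef_pos: [0.6328, -0.0526, 0.139]
tool_rot: [-0.039, 0.999, -0.0, -0.001]
ft_force: [-0.8, -0.2, -1.9]
grip_width: 0.0143
grasp_force: 62.2
```

```bash
python3 - <<'E'
from nxt import *
print(wc(pose()[0]))
plan([(*cw(-.001,-.042),.066,184.5)])
E
```

```text
[-0.00338001 -0.02759617]
at [ 0.6328 -0.0526  0.139 ] psi -175.51 F [-0.8 -0.2 -1.9] w 0.0143 q6 -0.16 t 35.3
  1x [-0.024, -0.144, 0.73, 0] -> [0.6363, -0.0667, 0.066, 184.5]
```

Call:
apply_moves:
  commands:
    - [-0.024,-0.144,0.73,0]
    - [-0.024,-0.144,0.73,0]
    - [-0.024,-0.144,0.73,0]
    - [-0.024,-0.144,0.73,0]
    - [-0.024,-0.144,0.73,0]

```text
clock: 35.7
eef_pos: [0.6348, -0.0647, 0.065]
tool_rot: [-0.04, 0.999, 0.0, -0.002]
ft_force: [-0.2, 0.0, -0.9]
grip_width: 0.0145
grasp_force: 62.1
```

Call:
apply_moves:
  commands:
    - [0,0,0.04,0]
    - [0,0,0,0]
    - [-0.06,0,0,0]
    - [-0.06,0,0,0]
    - [-0.06,0,0,0]

```text
clock: 36.12
eef_pos: [0.6389, -0.0645, 0.065]
tool_rot: [-0.04, 0.999, -0.0, -0.002]
ft_force: [0.2, 0.3, -0.7]
grip_width: 0.014
grasp_force: 64.0
```

Call:
apply_moves:
  commands:
    - [-0.06,0,0,0]
    - [-0.06,0,0,0]
    - [-0.06,0,0,0]
    - [0,0,0,0]
    - [0,0,0,0]

```text
clock: 36.53
eef_pos: [0.6421, -0.0644, 0.0645]
tool_rot: [-0.04, 0.999, 0.0, -0.002]
ft_force: [-1.2, -0.3, -0.4]
grip_width: 0.0143
grasp_force: 64.0
```

Call:
apply_moves:
  commands:
    - [-0.06,0,0,0]
    - [-0.06,0,0,0]
    - [0,0,0,0]
    - [0,0,0,0]
    - [0,0,0,0]

```text
clock: 36.95
eef_pos: [0.6422, -0.0644, 0.0644]
tool_rot: [-0.04, 0.999, 0.0, -0.004]
ft_force: [-6.7, 1.1, 3.8]
grip_width: 0.0142
grasp_force: 64.5
```

Call:
apply_moves:
  commands:
    - [-0.03,0,0,0]
    - [0,0,0,0]
    - [0,0,0,0]
    - [0,0,0,0]
    - [0,0,0,0]

```text
clock: 37.37
eef_pos: [0.6423, -0.0644, 0.0643]
tool_rot: [-0.04, 0.999, 0.0, -0.005]
ft_force: [-7.1, -0.3, 4.8]
grip_width: 0.0145
grasp_force: 64.7
```

Call:
apply_moves:
  commands:
    - [0,0,0,0]
    - [0,0,0,0]
    - [0,0,0,0]
    - [0,0,0,0]
    - [0,0,0,0]
  claw: 0.6

```text
clock: 37.78
eef_pos: [0.6457, -0.0642, 0.0648]
tool_rot: [-0.04, 0.999, -0.0, -0.002]
ft_force: [1.2, 1.3, -0.8]
grip_width: 0.034
grasp_force: 0.0
```

Call:
apply_moves:
  commands:
    - [0,0,-0.8,0]
    - [0,0,-0.8,0]
    - [0,0,-0.8,0]
    - [0,0,-0.8,0]
    - [0,0,-0.8,0]

```text
clock: 38.2
eef_pos: [0.6457, -0.0642, 0.1454]
tool_rot: [-0.04, 0.999, -0.0, -0.002]
ft_force: [0.2, -0.1, 0.9]
grip_width: 0.0341
grasp_force: 0.0
```

Call:
apply_moves:
  commands:
    - [0,0,0,0]
    - [0,0,0,0]
    - [0,0,0,0]
    - [0,0,0,0]
    - [0,0,0,0]

```text
clock: 38.62
eef_pos: [0.6446, -0.0641, 0.1429]
tool_rot: [-0.04, 0.999, 0.0, -0.003]
ft_force: [0.0, -0.2, 0.1]
grip_width: 0.0342
grasp_force: 0.0
```

```bash
python3 - <<'E'
from nxt import *
snap('wrist','w8.png')
for x in mat(): print(x)
go((.5545,.2705),7.4,0)
E
```

```text
([0.5545, 0.2695], 7.4, [0.0593, 0.0153], 134, [193.0, 232.0])
([0.5506, 0.359], 166.6, [0.0601, 0.0157], 138, [159.0, 233.0])
([0.4428, 0.3949], 163.2, [0.0593, 0.0158], 140, [143.0, 275.0])
([0.4311, 0.1687], 10.8, [0.0593, 0.0134], 95, [230.0, 281.0])
at [ 0.6449 -0.0641  0.1434] psi -175.41 F [-0.1 -0.3  0.2] w 0.0342 q6 -0.18 t 38.7
  1x [0,0,0,-0.0094]
  4x [0.116, 0.859, 0.109, 0] -> [0.5545, 0.2705, 0.1, 187.4]
  1x [0.0, 0.0, 0.71, 0] -> [0.5545, 0.2705, 0.029, 187.4]
place
  1x [0,0,0,0.0097]
  4x [-0.138, -0.752, -0.075, 0] -> [0.633, -0.0249, 0.13, 184.5]
  1x [0.0, 0.0, 0.645, 0] -> [0.633, -0.0249, 0.0655, 184.5]
```

Call:
apply_moves:
  commands:
    - [0,0,0,-0.0094]
    - [0,0,0,-0.0094]
    - [0,0,0,-0.0094]
    - [0,0,0,-0.0094]
    - [0,0,0,-0.0094]

```text
clock: 39.13
eef_pos: [0.6455, -0.0642, 0.1446]
tool_rot: [-0.065, 0.998, 0.0, -0.002]
ft_force: [-0.0, 0.0, -0.8]
grip_width: 0.0344
grasp_force: 0.0
```

Call:
apply_moves:
  commands:
    - [0.116,0.859,0.109,0]
    - [0.116,0.859,0.109,0]
    - [0.116,0.859,0.109,0]
    - [0.116,0.859,0.109,0]
    - [0.116,0.859,0.109,0]

```text
clock: 39.55
eef_pos: [0.6226, 0.0202, 0.1338]
tool_rot: [-0.065, 0.998, 0.0, -0.002]
ft_force: [-0.0, 0.4, -0.2]
grip_width: 0.0345
grasp_force: 0.0
```

Call:
apply_moves:
  commands:
    - [0.116,0.859,0.109,0]
    - [0.116,0.859,0.109,0]
    - [0.116,0.859,0.109,0]
    - [0.116,0.859,0.109,0]
    - [0.116,0.859,0.109,0]

```text
clock: 39.97
eef_pos: [0.6, 0.104, 0.123]
tool_rot: [-0.065, 0.998, 0.0, -0.002]
ft_force: [-0.5, 0.4, 0.4]
grip_width: 0.0345
grasp_force: 0.0
```

Call:
apply_moves:
  commands:
    - [0.116,0.859,0.109,0]
    - [0.116,0.859,0.109,0]
    - [0.116,0.859,0.109,0]
    - [0.116,0.859,0.109,0]
    - [0.116,0.859,0.109,0]

```text
clock: 40.38
eef_pos: [0.5774, 0.1877, 0.1122]
tool_rot: [-0.065, 0.998, 0.0, -0.002]
ft_force: [-0.0, 0.0, -0.7]
grip_width: 0.0339
grasp_force: 0.0
```

Call:
apply_moves:
  commands:
    - [0.116,0.859,0.109,0]
    - [0.116,0.859,0.109,0]
    - [0.116,0.859,0.109,0]
    - [0.116,0.859,0.109,0]
    - [0.116,0.859,0.109,0]

```text
clock: 40.8
eef_pos: [0.5548, 0.2714, 0.1014]
tool_rot: [-0.065, 0.998, 0.0, -0.002]
ft_force: [-0.1, 0.0, 0.3]
grip_width: 0.0339
grasp_force: 0.0
```

Call:
apply_moves:
  commands:
    - [0,0,0.3,0]
    - [0,0,0,0]
    - [0,0,0,0]
    - [0,0,0,0]
    - [0,0,0,0]

```text
clock: 41.22
eef_pos: [0.5554, 0.2696, 0.0955]
tool_rot: [-0.064, 0.998, -0.0, -0.002]
ft_force: [-1.2, 0.1, -0.3]
grip_width: 0.034
grasp_force: 0.0
```

```bash
python3 - <<'E'
from nxt import *
c=snap('wrist'); X=blobs(c,white(c,170),.02,400)
for x in X:
    if 1500<x[3]<5000: print(x)
go((.5545,.2705),7.4,0)
E
```

```text
([0.4582, 0.3902], 175.1, [0.0345, 0.0151], 2061, [542.0, 75.0])
([0.554, 0.2706], 7.2, [0.062, 0.0159], 2942, [283.0, 224.0])
([0.55, 0.3575], 167.9, [0.0585, 0.0229], 3889, [436.0, 236.0])
at [0.5554 0.2697 0.0956] psi -172.66 F [ 0.5 -0.1  0.4] w 0.0344 q6 0.32 t 41.3
  1x [0.008, 0.009, -0.044, 0] -> [0.5545, 0.2705, 0.1, 187.4]
  1x [0.0, 0.0, 0.71, 0] -> [0.5545, 0.2705, 0.029, 187.4]
place
  1x [0,0,0,0.0097]
  4x [-0.138, -0.752, -0.075, 0] -> [0.633, -0.0249, 0.13, 184.5]
  1x [0.0, 0.0, 0.645, 0] -> [0.633, -0.0249, 0.0655, 184.5]
```

Call:
apply_moves:
  commands:
    - [0,0,0.665,0]
    - [0,0,0.665,0]
    - [0,0,0.665,0]
    - [0,0,0.665,0]
    - [0,0,0.665,0]

```text
clock: 41.68
eef_pos: [0.5552, 0.27, 0.0286]
tool_rot: [-0.064, 0.998, 0.0, -0.002]
ft_force: [0.1, -0.9, -0.4]
grip_width: 0.034
grasp_force: 0.0
```

Call:
apply_moves:
  commands:
    - [0,0,0,0]
    - [0,0,0,0]
    - [0,0,0,0]
    - [0,0,0,0]
    - [0,0,0,0]
  claw: 1

```text
clock: 42.1
eef_pos: [0.5551, 0.2706, 0.0296]
tool_rot: [-0.065, 0.998, 0.0, -0.001]
ft_force: [0.1, 0.4, -1.4]
grip_width: 0.0145
grasp_force: 62.0
```

Call:
apply_moves:
  commands:
    - [0,0,0,0]
    - [0,0,-1,0.0098]
    - [0,0,-1,0.0098]
    - [0,0,-1,0.0098]
    - [0,0,-1,0.0196]

```text
clock: 42.52
eef_pos: [0.5548, 0.2705, 0.1098]
tool_rot: [-0.039, 0.999, -0.0, -0.002]
ft_force: [-0.2, 0.6, -1.5]
grip_width: 0.0144
grasp_force: 62.1
```

Call:
apply_moves:
  commands:
    - [-0.138,-0.752,-0.075,0]
    - [-0.138,-0.752,-0.075,0]
    - [-0.138,-0.752,-0.075,0]
    - [-0.138,-0.752,-0.075,0]
    - [-0.138,-0.752,-0.075,0]

```text
clock: 42.93
eef_pos: [0.5741, 0.194, 0.1148]
tool_rot: [-0.038, 0.999, -0.001, -0.003]
ft_force: [1.1, -0.6, -1.9]
grip_width: 0.0141
grasp_force: 62.2
```

Call:
apply_moves:
  commands:
    - [-0.138,-0.752,-0.075,0]
    - [-0.138,-0.752,-0.075,0]
    - [-0.138,-0.752,-0.075,0]
    - [-0.138,-0.752,-0.075,0]
    - [-0.138,-0.752,-0.075,0]

```text
clock: 43.35
eef_pos: [0.5937, 0.12, 0.1221]
tool_rot: [-0.038, 0.999, -0.0, -0.004]
ft_force: [0.3, 1.1, -1.1]
grip_width: 0.0145
grasp_force: 62.2
```

Call:
apply_moves:
  commands:
    - [-0.138,-0.752,-0.075,0]
    - [-0.138,-0.752,-0.075,0]
    - [-0.138,-0.752,-0.075,0]
    - [-0.138,-0.752,-0.075,0]
    - [-0.138,-0.752,-0.075,0]

```text
clock: 43.77
eef_pos: [0.614, 0.047, 0.1308]
tool_rot: [-0.039, 0.999, -0.0, -0.002]
ft_force: [0.5, 0.2, -1.0]
grip_width: 0.0144
grasp_force: 62.2
```

Call:
apply_moves:
  commands:
    - [-0.138,-0.752,-0.075,0]
    - [-0.138,-0.752,-0.075,0]
    - [-0.138,-0.752,-0.075,0]
    - [-0.138,-0.752,-0.075,0]
    - [-0.138,-0.7,-0.075,0]

```text
clock: 44.18
eef_pos: [0.6339, -0.0256, 0.1387]
tool_rot: [-0.039, 0.999, -0.0, -0.002]
ft_force: [-0.1, -0.1, -0.5]
grip_width: 0.0144
grasp_force: 62.2
```

```bash
python3 - <<'E'
from nxt import *
print(wc(pose()[0]))
plan([(*cw(-.001,-.0),.0655,184.5)])
E
```

```text
[-0.000154   -0.00078866]
at [ 0.6339 -0.0256  0.1387] psi -175.54 F [-0.1 -0.1 -0.5] w 0.0144 q6 -0.12 t 44.2
  1x [0.008, 0.008, 0.732, 0] -> [0.633, -0.0249, 0.0655, 184.5]
```

Call:
apply_moves:
  commands:
    - [0.008,0.008,0.735,0]
    - [0.008,0.008,0.735,0]
    - [0.008,0.008,0.735,0]
    - [0.008,0.008,0.735,0]
    - [0.008,0.008,0.735,0]

```text
clock: 44.6
eef_pos: [0.6326, -0.024, 0.0645]
tool_rot: [-0.039, 0.999, 0.0, -0.002]
ft_force: [0.2, 0.4, -1.1]
grip_width: 0.0143
grasp_force: 62.2
```

Call:
apply_moves:
  commands:
    - [0,0,0,0]
    - [0,0,0,0]
    - [-0.06,0,0,0]
    - [-0.06,0,0,0]
    - [-0.06,0,0,0]

```text
clock: 45.02
eef_pos: [0.6363, -0.0231, 0.0653]
tool_rot: [-0.039, 0.999, -0.0, -0.002]
ft_force: [0.5, 0.2, -1.5]
grip_width: 0.0143
grasp_force: 64.2
```

Call:
apply_moves:
  commands:
    - [-0.06,0,0,0]
    - [-0.06,0,0,0]
    - [-0.06,0,0,0]
    - [0,0,0,0]
    - [0,0,0,0]

```text
clock: 45.43
eef_pos: [0.6396, -0.0227, 0.065]
tool_rot: [-0.039, 0.999, -0.0, -0.002]
ft_force: [-0.1, -1.0, 0.0]
grip_width: 0.0143
grasp_force: 64.2
```

Call:
apply_moves:
  commands:
    - [-0.06,0,0,0]
    - [0,0,0,0]
    - [0,0,0,0]
    - [0,0,0,0]
    - [0,0,0,0]

```text
clock: 45.85
eef_pos: [0.6399, -0.0226, 0.0648]
tool_rot: [-0.039, 0.999, 0.0, -0.003]
ft_force: [-5.0, 0.7, -0.2]
grip_width: 0.0141
grasp_force: 64.4
```

Call:
apply_moves:
  commands:
    - [-0.04,0,0,0]
    - [0,0,0,0]
    - [0,0,0,0]
    - [0,0,0,0]
    - [0,0,0,0]

```text
clock: 46.27
eef_pos: [0.64, -0.0226, 0.0648]
tool_rot: [-0.039, 0.999, -0.0, -0.004]
ft_force: [-6.6, -0.2, 1.7]
grip_width: 0.0141
grasp_force: 64.6
```

Call:
apply_moves:
  commands:
    - [0,0,0,0]
    - [0,0,0,0]
    - [0,0,0,0]
    - [0,0,0,0]
    - [0,0,0,0]
  claw: 0.6

```text
clock: 46.68
eef_pos: [0.6422, -0.0225, 0.0653]
tool_rot: [-0.039, 0.999, -0.0, -0.001]
ft_force: [-0.9, -0.5, 0.2]
grip_width: 0.0341
grasp_force: 0.0
```

Call:
apply_moves:
  commands:
    - [0,0,-0.8,0]
    - [0,0,-0.8,0]
    - [0,0,-0.8,0]
    - [0,0,-0.8,0]
    - [0,0,-0.8,0]

```text
clock: 47.1
eef_pos: [0.6421, -0.0225, 0.1459]
tool_rot: [-0.039, 0.999, -0.0, -0.002]
ft_force: [-0.1, -0.9, 0.9]
grip_width: 0.0342
grasp_force: 0.0
```

```bash
python3 - <<'E'
from nxt import *
for x in mat(): print(x)
go((.5506,.3590),166.8,.042)
E
```

```text
([0.5506, 0.359], 166.6, [0.0601, 0.0157], 138, [159.0, 233.0])
([0.4291, 0.169], 9.2, [0.0597, 0.0136], 115, [230.0, 282.0])
([0.4021, 0.3931], 163.3, [0.0591, 0.0156], 140, [143.0, 291.0])
at [ 0.644  -0.0226  0.1499] psi -175.53 F [ 1.5 -0.6  2.7] w 0.0342 q6 -0.11 t 47.1
  1x [0,0,0,0.0589]
  4x [0.445, 0.875, 0.125, 0] -> [0.5506, 0.359, 0.1, 166.8]
  1x [0.0, 0.0, 0.71, 0] -> [0.5506, 0.359, 0.029, 166.8]
place
  1x [0,0,0,-0.0590]
  4x [-0.13, -0.868, -0.075, 0] -> [0.6297, 0.017, 0.13, 184.5]
  1x [0.0, 0.0, 0.645, 0] -> [0.6297, 0.017, 0.0655, 184.5]
```

Call:
apply_moves:
  commands:
    - [0,0,0,0.0589]
    - [0,0,0,0.0589]
    - [0,0,0,0.0589]
    - [0,0,0,0.0589]
    - [0,0,0,0.0589]

```text
clock: 47.57
eef_pos: [0.6419, -0.0225, 0.1445]
tool_rot: [0.116, 0.993, -0.0, -0.002]
ft_force: [-0.3, 0.3, -0.3]
grip_width: 0.0341
grasp_force: 0.0
```

Call:
apply_moves:
  commands:
    - [0.445,0.875,0.115,0]
    - [0.445,0.875,0.115,0]
    - [0.445,0.875,0.115,0]
    - [0.445,0.875,0.115,0]
    - [0.445,0.875,0.115,0]

```text
clock: 47.98
eef_pos: [0.6183, 0.0736, 0.1329]
tool_rot: [0.115, 0.993, -0.0, -0.002]
ft_force: [0.4, 0.4, 0.0]
grip_width: 0.0342
grasp_force: 0.0
```

Call:
apply_moves:
  commands:
    - [0.445,0.875,0.115,0]
    - [0.445,0.875,0.115,0]
    - [0.445,0.875,0.115,0]
    - [0.445,0.875,0.115,0]
    - [0.445,0.875,0.115,0]

```text
clock: 48.4
eef_pos: [0.5948, 0.1691, 0.1216]
tool_rot: [0.115, 0.993, -0.0, -0.002]
ft_force: [-0.4, 0.3, 1.4]
grip_width: 0.0344
grasp_force: 0.0
```

Call:
apply_moves:
  commands:
    - [0.445,0.875,0.115,0]
    - [0.445,0.875,0.115,0]
    - [0.445,0.875,0.115,0]
    - [0.445,0.875,0.115,0]
    - [0.445,0.875,0.115,0]

```text
clock: 48.82
eef_pos: [0.5714, 0.2645, 0.1101]
tool_rot: [0.115, 0.993, -0.0, -0.002]
ft_force: [0.3, -0.1, -0.5]
grip_width: 0.0342
grasp_force: 0.0
```

Call:
apply_moves:
  commands:
    - [0.445,0.875,0.115,0]
    - [0.445,0.875,0.115,0]
    - [0.445,0.875,0.115,0]
    - [0.445,0.875,0.115,0]
    - [0.445,0.875,0.115,0]

```text
clock: 49.23
eef_pos: [0.548, 0.3598, 0.0986]
tool_rot: [0.115, 0.993, -0.0, -0.002]
ft_force: [0.2, 0.9, -0.7]
grip_width: 0.0337
grasp_force: 0.0
```

Call:
apply_moves:
  commands:
    - [0,0,0,0]
    - [0,0,0,0]
    - [0,0,0,0]
    - [0,0,0,0]
    - [0,0,0,0]

```text
clock: 49.65
eef_pos: [0.5488, 0.3578, 0.0994]
tool_rot: [0.116, 0.993, -0.0, -0.002]
ft_force: [0.2, -0.2, 0.3]
grip_width: 0.0344
grasp_force: 0.0
```

```bash
python3 - <<'E'
from nxt import *
c=snap('wrist'); X=blobs(c,white(c,170),.02,400)
for x in X:
    if 1500<x[3]<5000: print(x)
go((.5506,.3590),166.8,.042)
E
```

```text
([0.55, 0.3608], 166.9, [0.0625, 0.0159], 2838, [286.0, 225.0])
at [0.5487 0.3579 0.0994] psi 166.72 F [ 0.2 -0.3 -0. ] w 0.0341 q6 0.81 t 49.7
  1x [-0.015, 0.015, -0.006, 0] -> [0.5506, 0.359, 0.1, 166.8]
  1x [0.0, 0.0, 0.71, 0] -> [0.5506, 0.359, 0.029, 166.8]
place
  1x [0,0,0,-0.0590]
  4x [-0.13, -0.868, -0.075, 0] -> [0.6297, 0.017, 0.13, 184.5]
  1x [0.0, 0.0, 0.645, 0] -> [0.6297, 0.017, 0.0655, 184.5]
```

Call:
apply_moves:
  commands:
    - [-0.015,0.02,0.704,0]
    - [-0.015,0.02,0.704,0]
    - [-0.015,0.02,0.704,0]
    - [-0.015,0.02,0.704,0]
    - [-0.015,0.02,0.704,0]

```text
clock: 50.12
eef_pos: [0.5504, 0.3598, 0.0286]
tool_rot: [0.115, 0.993, -0.0, -0.002]
ft_force: [0.2, -0.0, -0.6]
grip_width: 0.0339
grasp_force: 0.0
```

Call:
apply_moves:
  commands:
    - [0,0,0,0]
    - [0,0,0,0]
    - [0,0,0,0]
    - [0,0,0,0]
    - [0,0,0,0]
  claw: 1

```text
clock: 50.53
eef_pos: [0.5502, 0.3605, 0.0296]
tool_rot: [0.115, 0.993, -0.0, -0.002]
ft_force: [-0.1, 0.0, -1.1]
grip_width: 0.0141
grasp_force: 62.0
```

Call:
apply_moves:
  commands:
    - [0,0,0,0]
    - [0,0,-1,-0.059]
    - [0,0,-1,-0.059]
    - [0,0,-1,-0.059]
    - [0,0,-1,-0.059]

```text
clock: 50.95
eef_pos: [0.55, 0.3604, 0.1099]
tool_rot: [-0.01, 1.0, -0.0, -0.002]
ft_force: [-0.4, -0.3, -1.1]
grip_width: 0.0143
grasp_force: 62.1
```

Call:
apply_moves:
  commands:
    - [0,0,0,-0.059]
    - [-0.13,-0.868,-0.075,0]
    - [-0.13,-0.868,-0.075,0]
    - [-0.13,-0.868,-0.075,0]
    - [-0.13,-0.868,-0.075,0]

```text
clock: 51.37
eef_pos: [0.566, 0.2915, 0.1152]
tool_rot: [-0.04, 0.999, 0.0, -0.002]
ft_force: [0.7, 0.0, -0.6]
grip_width: 0.0143
grasp_force: 62.1
```

Call:
apply_moves:
  commands:
    - [-0.13,-0.868,-0.075,0]
    - [-0.13,-0.868,-0.075,0]
    - [-0.13,-0.868,-0.075,0]
    - [-0.13,-0.868,-0.075,0]
    - [-0.13,-0.868,-0.075,0]

```text
clock: 51.78
eef_pos: [0.586, 0.2057, 0.1227]
tool_rot: [-0.039, 0.999, 0.0, -0.002]
ft_force: [0.4, 0.1, -1.2]
grip_width: 0.0138
grasp_force: 62.1
```

Call:
apply_moves:
  commands:
    - [-0.13,-0.868,-0.075,0]
    - [-0.13,-0.868,-0.075,0]
    - [-0.13,-0.868,-0.075,0]
    - [-0.13,-0.868,-0.075,0]
    - [-0.13,-0.868,-0.075,0]

```text
clock: 52.2
eef_pos: [0.6058, 0.1202, 0.1301]
tool_rot: [-0.039, 0.999, 0.0, -0.002]
ft_force: [-1.0, 0.8, -0.9]
grip_width: 0.014
grasp_force: 62.1
```

Call:
apply_moves:
  commands:
    - [-0.13,-0.868,-0.075,0]
    - [-0.13,-0.868,-0.075,0]
    - [-0.13,-0.868,-0.075,0]
    - [-0.13,-0.868,-0.075,0]
    - [-0.13,-0.868,-0.075,0]

```text
clock: 52.62
eef_pos: [0.6256, 0.0347, 0.1375]
tool_rot: [-0.039, 0.999, -0.0, -0.002]
ft_force: [0.3, -0.1, -0.8]
grip_width: 0.0145
grasp_force: 62.1
```

Call:
apply_moves:
  commands:
    - [-0.13,-0.868,-0.075,0]
    - [0,0,0,0]
    - [0,0,0,0]
    - [0,0,0,0]
    - [0,0,0,0]

```text
clock: 53.03
eef_pos: [0.6291, 0.0193, 0.1386]
tool_rot: [-0.04, 0.999, 0.0, -0.002]
ft_force: [-0.2, -0.4, -1.3]
grip_width: 0.0145
grasp_force: 62.1
```

```bash
python3 - <<'E'
from nxt import *
print(wc(pose()[0]))
plan([(*cw(-.001,.042),.065,184.5)])
E
```

```text
[-0.00139177  0.04433681]
at [0.6291 0.0193 0.1386] psi -175.44 F [-0.2 -0.4 -1.3] w 0.0145 q6 -0.05 t 53.0
  1x [-0.004, -0.023, 0.736, 0] -> [0.6297, 0.017, 0.065, 184.5]
```

Call:
apply_moves:
  commands:
    - [-0.004,-0.023,0.736,0]
    - [-0.004,-0.023,0.736,0]
    - [-0.004,-0.023,0.736,0]
    - [-0.004,-0.023,0.736,0]
    - [-0.004,-0.023,0.736,0]

```text
clock: 53.45
eef_pos: [0.6295, 0.0174, 0.0644]
tool_rot: [-0.04, 0.999, 0.0, -0.002]
ft_force: [-0.6, 0.5, -2.2]
grip_width: 0.0146
grasp_force: 62.1
```

Call:
apply_moves:
  commands:
    - [0,0,0,0]
    - [0,0,0,0]
    - [-0.06,0,0,0]
    - [-0.06,0,0,0]
    - [-0.06,0,0,0]

```text
clock: 53.87
eef_pos: [0.6336, 0.0168, 0.0653]
tool_rot: [-0.04, 0.999, 0.0, -0.002]
ft_force: [0.7, -0.1, -1.9]
grip_width: 0.014
grasp_force: 64.1
```

Call:
apply_moves:
  commands:
    - [-0.06,0,0,0]
    - [-0.06,0,0,0]
    - [-0.06,0,0,0]
    - [0,0,0,0]
    - [0,0,0,0]

```text
clock: 54.28
eef_pos: [0.6366, 0.0167, 0.0649]
tool_rot: [-0.039, 0.999, 0.0, -0.002]
ft_force: [-0.9, 0.6, 0.3]
grip_width: 0.0143
grasp_force: 64.2
```

Call:
apply_moves:
  commands:
    - [-0.06,0,0,0]
    - [0,0,0,0]
    - [0,0,0,0]
    - [0,0,0,0]
    - [0,0,0,0]

```text
clock: 54.7
eef_pos: [0.6367, 0.0167, 0.0647]
tool_rot: [-0.039, 0.999, -0.0, -0.003]
ft_force: [-4.6, -0.0, 1.5]
grip_width: 0.0142
grasp_force: 64.4
```

Call:
apply_moves:
  commands:
    - [-0.04,0,0,0]
    - [0,0,0,0]
    - [0,0,0,0]
    - [0,0,0,0]
    - [0,0,0,0]

```text
clock: 55.12
eef_pos: [0.6368, 0.0167, 0.0647]
tool_rot: [-0.039, 0.999, -0.0, -0.004]
ft_force: [-7.2, -0.5, 2.8]
grip_width: 0.0142
grasp_force: 64.7
```

Call:
apply_moves:
  commands:
    - [0,0,0,0]
    - [0,0,0,0]
    - [0,0,0,0]
    - [0,0,0,0]
    - [0,0,0,0]
  claw: 0.6

```text
clock: 55.53
eef_pos: [0.6395, 0.0169, 0.0653]
tool_rot: [-0.039, 0.999, -0.0, -0.001]
ft_force: [0.6, 0.3, -0.0]
grip_width: 0.0342
grasp_force: 0.0
```

Call:
apply_moves:
  commands:
    - [0,0,-0.8,0]
    - [0,0,-0.8,0]
    - [0,0,-0.8,0]
    - [0,0,-0.8,0]
    - [0,0,-0.8,0]

```text
clock: 55.95
eef_pos: [0.6394, 0.0169, 0.1458]
tool_rot: [-0.039, 0.999, 0.0, -0.002]
ft_force: [0.8, 0.6, -0.3]
grip_width: 0.0342
grasp_force: 0.0
```

```bash
python3 - <<'E'
from nxt import *
for x in mat(): print(x)
c=snap('side'); roi=np.zeros((420,560),bool); roi[290:410,170:310]=1
print(blobs(c,white(c)&roi,.015,60))
go((.403,.3935),163.3,.084)
E
```

```text
([0.4328, 0.1709], 5.4, [0.0567, 0.0128], 100, [229.0, 280.0])
([0.4019, 0.3931], 163.3, [0.0595, 0.0155], 141, [143.0, 291.0])
[([0.4032, 0.3917], 165.0, [0.0619, 0.0182], 263, [260.0, 391.0])]
at [0.6416 0.017  0.1485] psi -175.5 F [ 0.5 -0.1  0.4] w 0.0342 q6 -0.05 t 56.0
  1x [0,0,0,0.0707]
  4x [0.842, 0.73, 0.121, 0] -> [0.403, 0.3935, 0.1, 163.3]
  1x [0.0, 0.0, 0.71, 0] -> [0.403, 0.3935, 0.029, 163.3]
place
  1x [0,0,0,-0.0707]
  4x [-0.491, -0.878, -0.075, 0] -> [0.6264, 0.0589, 0.13, 184.5]
  1x [0.0, 0.0, 0.645, 0] -> [0.6264, 0.0589, 0.0655, 184.5]
```

Call:
apply_moves:
  commands:
    - [0,0,0,0.0707]
    - [0,0,0,0.0707]
    - [0,0,0,0.0707]
    - [0,0,0,0.0707]
    - [0,0,0,0.0707]

```text
clock: 56.47
eef_pos: [0.6388, 0.0169, 0.1436]
tool_rot: [0.147, 0.989, -0.001, -0.003]
ft_force: [0.4, -0.2, 1.2]
grip_width: 0.0342
grasp_force: 0.0
```

Call:
apply_moves:
  commands:
    - [0.835,0.73,0.11,0]
    - [0.835,0.73,0.11,0]
    - [0.835,0.73,0.11,0]
    - [0.835,0.73,0.11,0]
    - [0.835,0.73,0.11,0]

```text
clock: 56.88
eef_pos: [0.5791, 0.1114, 0.1328]
tool_rot: [0.145, 0.989, -0.001, -0.003]
ft_force: [-0.9, 0.6, 0.1]
grip_width: 0.0337
grasp_force: 0.0
```

Call:
apply_moves:
  commands:
    - [0.835,0.73,0.11,0]
    - [0.835,0.73,0.11,0]
    - [0.835,0.73,0.11,0]
    - [0.835,0.73,0.11,0]
    - [0.835,0.73,0.11,0]

```text
clock: 57.3
eef_pos: [0.5201, 0.2054, 0.1222]
tool_rot: [0.145, 0.989, -0.001, -0.003]
ft_force: [0.3, 0.3, 0.5]
grip_width: 0.0337
grasp_force: 0.0
```

Call:
apply_moves:
  commands:
    - [0.835,0.73,0.11,0]
    - [0.835,0.73,0.11,0]
    - [0.835,0.73,0.11,0]
    - [0.835,0.73,0.11,0]
    - [0.835,0.73,0.11,0]

```text
clock: 57.72
eef_pos: [0.461, 0.2992, 0.1114]
tool_rot: [0.145, 0.989, -0.001, -0.002]
ft_force: [0.3, -0.0, -0.1]
grip_width: 0.0341
grasp_force: 0.0
```

Call:
apply_moves:
  commands:
    - [0.835,0.73,0.11,0]
    - [0.835,0.73,0.11,0]
    - [0.835,0.73,0.11,0]
    - [0.835,0.73,0.11,0]
    - [0.835,0.73,0.11,0]

```text
clock: 58.13
eef_pos: [0.4021, 0.3931, 0.1006]
tool_rot: [0.145, 0.989, -0.001, -0.002]
ft_force: [-1.1, -0.3, -0.3]
grip_width: 0.0342
grasp_force: 0.0
```

Call:
apply_moves:
  commands:
    - [0,0,0,0]
    - [0,0,0,0]
    - [0,0,0,0]
    - [0,0,0,0]
    - [0,0,0,0]

```text
clock: 58.55
eef_pos: [0.4037, 0.3917, 0.1018]
tool_rot: [0.146, 0.989, -0.001, -0.002]
ft_force: [-0.2, -0.3, -0.6]
grip_width: 0.0343
grasp_force: 0.0
```

```bash
python3 - <<'E'
from nxt import *
c=snap('wrist'); X=blobs(c,white(c,170),.02,400)
for x in X:
    if 1500<x[3]<5000: print(x)
go((.4025,.3940),163.3,.084)
E
```

```text
at [0.4037 0.3918 0.1019] psi 163.2 F [0.3 1.1 0.8] w 0.0341 q6 1.06 t 58.6
  1x [0.018, 0.018, 0.019, 0] -> [0.4025, 0.394, 0.1, 163.3]
  1x [0.0, 0.0, 0.71, 0] -> [0.4025, 0.394, 0.029, 163.3]
place
  1x [0,0,0,-0.0707]
  4x [-0.492, -0.879, -0.075, 0] -> [0.6264, 0.0589, 0.13, 184.5]
  1x [0.0, 0.0, 0.645, 0] -> [0.6264, 0.0589, 0.0655, 184.5]
```

Call:
apply_moves:
  commands:
    - [0.018,0.018,0.729,0]
    - [0.018,0.018,0.729,0]
    - [0.018,0.018,0.729,0]
    - [0.018,0.018,0.729,0]
    - [0.018,0.018,0.729,0]

```text
clock: 59.02
eef_pos: [0.4022, 0.3943, 0.0286]
tool_rot: [0.146, 0.989, -0.0, -0.002]
ft_force: [-0.2, 0.5, -0.3]
grip_width: 0.0342
grasp_force: 0.0
```

Call:
apply_moves:
  commands:
    - [0,0,0,0]
    - [0,0,0,0]
    - [0,0,0,0]
    - [0,0,0,0]
    - [0,0,0,0]
  claw: 1

```text
clock: 59.43
eef_pos: [0.402, 0.395, 0.0298]
tool_rot: [0.145, 0.989, 0.0, -0.002]
ft_force: [0.2, 0.1, -1.1]
grip_width: 0.0143
grasp_force: 62.0
```

Call:
apply_moves:
  commands:
    - [0,0,0,0]
    - [0,0,-1,-0.0707]
    - [0,0,-1,-0.0707]
    - [0,0,-1,-0.0707]
    - [0,0,-1,-0.0707]

```text
clock: 59.85
eef_pos: [0.4018, 0.3947, 0.11]
tool_rot: [-0.004, 1.0, -0.0, -0.002]
ft_force: [0.8, 0.4, -1.0]
grip_width: 0.0147
grasp_force: 62.1
```

Call:
apply_moves:
  commands:
    - [0,0,0,-0.0707]
    - [-0.492,-0.879,-0.075,0]
    - [-0.492,-0.879,-0.075,0]
    - [-0.492,-0.879,-0.075,0]
    - [-0.492,-0.879,-0.075,0]

```text
clock: 60.27
eef_pos: [0.447, 0.3272, 0.1153]
tool_rot: [-0.04, 0.999, 0.0, -0.002]
ft_force: [0.0, -0.4, -1.2]
grip_width: 0.0145
grasp_force: 62.1
```

Call:
apply_moves:
  commands:
    - [-0.492,-0.879,-0.075,0]
    - [-0.492,-0.879,-0.075,0]
    - [-0.492,-0.879,-0.075,0]
    - [-0.492,-0.879,-0.075,0]
    - [-0.492,-0.879,-0.075,0]

```text
clock: 60.68
eef_pos: [0.5031, 0.2432, 0.1225]
tool_rot: [-0.039, 0.999, 0.0, -0.002]
ft_force: [0.9, -0.7, -0.8]
grip_width: 0.0143
grasp_force: 62.1
```

Call:
apply_moves:
  commands:
    - [-0.492,-0.879,-0.075,0]
    - [-0.492,-0.879,-0.075,0]
    - [-0.492,-0.879,-0.075,0]
    - [-0.492,-0.879,-0.075,0]
    - [-0.492,-0.879,-0.075,0]

```text
clock: 61.1
eef_pos: [0.5591, 0.1594, 0.1298]
tool_rot: [-0.039, 0.999, 0.0, -0.002]
ft_force: [0.6, -0.6, -1.5]
grip_width: 0.0142
grasp_force: 62.1
```

Call:
apply_moves:
  commands:
    - [-0.492,-0.879,-0.075,0]
    - [-0.492,-0.879,-0.075,0]
    - [-0.492,-0.879,-0.075,0]
    - [-0.492,-0.879,-0.075,0]
    - [-0.492,-0.879,-0.075,0]

```text
clock: 61.52
eef_pos: [0.615, 0.0756, 0.137]
tool_rot: [-0.039, 0.999, 0.0, -0.002]
ft_force: [0.1, -0.5, -1.1]
grip_width: 0.0141
grasp_force: 62.1
```

Call:
apply_moves:
  commands:
    - [-0.492,-0.879,-0.075,0]
    - [0,0,0,0]
    - [0,0,0,0]
    - [0,0,0,0]
    - [0,0,0,0]

```text
clock: 61.93
eef_pos: [0.6252, 0.0605, 0.138]
tool_rot: [-0.04, 0.999, 0.0, -0.002]
ft_force: [-0.5, -0.4, -1.6]
grip_width: 0.0143
grasp_force: 62.1
```

```bash
python3 - <<'E'
from nxt import *
print(wc(pose()[0]))
plan([(*cw(-.001,.084),.065,184.5)])
E
```

```text
[-0.00212237  0.08575518]
at [0.6252 0.0605 0.138 ] psi -175.44 F [-0.5 -0.4 -1.6] w 0.0143 q6 0.02 t 61.9
  1x [-0.011, -0.018, 0.73, 0] -> [0.6264, 0.0589, 0.065, 184.5]
```

Call:
apply_moves:
  commands:
    - [-0.011,-0.018,0.73,0]
    - [-0.011,-0.018,0.73,0]
    - [-0.011,-0.018,0.73,0]
    - [-0.011,-0.018,0.73,0]
    - [-0.011,-0.018,0.73,0]

```text
clock: 62.35
eef_pos: [0.6262, 0.0592, 0.0646]
tool_rot: [-0.04, 0.999, 0.0, -0.002]
ft_force: [0.7, -0.2, -0.9]
grip_width: 0.0144
grasp_force: 62.1
```

Call:
apply_moves:
  commands:
    - [0,0,0,0]
    - [0,0,0,0]
    - [-0.06,0,0,0]
    - [-0.06,0,0,0]
    - [-0.06,0,0,0]

```text
clock: 62.77
eef_pos: [0.6306, 0.0587, 0.0655]
tool_rot: [-0.04, 0.999, 0.0, -0.002]
ft_force: [0.0, 0.1, -1.3]
grip_width: 0.0147
grasp_force: 64.0
```

Call:
apply_moves:
  commands:
    - [-0.06,0,0,0]
    - [-0.06,0,0,0]
    - [-0.06,0,0,0]
    - [0,0,0,0]
    - [0,0,0,0]

```text
clock: 63.18
eef_pos: [0.6333, 0.0585, 0.0649]
tool_rot: [-0.039, 0.999, 0.0, -0.003]
ft_force: [-2.3, -0.4, 1.1]
grip_width: 0.0143
grasp_force: 64.2
```

Call:
apply_moves:
  commands:
    - [-0.06,0,0,0]
    - [0,0,0,0]
    - [0,0,0,0]
    - [0,0,0,0]
    - [0,0,0,0]

```text
clock: 63.6
eef_pos: [0.6334, 0.0585, 0.0648]
tool_rot: [-0.039, 0.999, -0.0, -0.004]
ft_force: [-5.6, 0.2, 2.0]
grip_width: 0.014
grasp_force: 64.5
```

Call:
apply_moves:
  commands:
    - [-0.04,0,0,0]
    - [0,0,0,0]
    - [0,0,0,0]
    - [0,0,0,0]
    - [0,0,0,0]

```text
clock: 64.02
eef_pos: [0.6335, 0.0585, 0.0648]
tool_rot: [-0.039, 0.999, -0.0, -0.005]
ft_force: [-6.8, -0.7, 2.7]
grip_width: 0.0144
grasp_force: 64.7
```

Call:
apply_moves:
  commands:
    - [0,0,0,0]
    - [0,0,0,0]
    - [0,0,0,0]
    - [0,0,0,0]
    - [0,0,0,0]
  claw: 0.6

```text
clock: 64.43
eef_pos: [0.6366, 0.0588, 0.0654]
tool_rot: [-0.039, 0.999, 0.0, -0.001]
ft_force: [-0.6, 0.8, -0.0]
grip_width: 0.0342
grasp_force: 0.0
```

Call:
apply_moves:
  commands:
    - [0,0,-1,0]
    - [0,0,-1,0]
    - [0,0,-1,0]
    - [0,0,-1,0]
    - [0,0,-1,0]

```text
clock: 64.85
eef_pos: [0.6365, 0.0588, 0.1661]
tool_rot: [-0.039, 0.999, -0.0, -0.002]
ft_force: [-0.1, -0.2, 0.5]
grip_width: 0.0338
grasp_force: 0.0
```

Call:
apply_moves:
  commands:
    - [1,0,0,0]
    - [1,0,0,0]
    - [1,0,0,0]
    - [1,0,0,0]
    - [1,0,0,0]
  claw: 1

```text
clock: 65.27
eef_pos: [0.536, 0.0509, 0.1656]
tool_rot: [-0.039, 0.999, -0.0, -0.002]
ft_force: [-0.3, 0.2, 0.0]
grip_width: -0.0001
grasp_force: 0.0
```

Call:
apply_moves:
  commands:
    - [1,0,0,0]
    - [1,0,0,0]
    - [1,0,0,0]
    - [1,0,0,0]
    - [1,0,0,0]

```text
clock: 65.68
eef_pos: [0.4363, 0.043, 0.1661]
tool_rot: [-0.039, 0.999, 0.0, -0.001]
ft_force: [0.9, -0.3, 0.9]
grip_width: -0.0001
grasp_force: 0.0
```

```bash
python3 - <<'E'
from nxt import *
c=snap('top'); s=snap('side'); w=snap('wrist')
t=cv2.resize(c['image'][155:250,235:395],None,fx=5,fy=5,interpolation=cv2.INTER_CUBIC)
cv2.imwrite('pics/chk.png',t)
im=c['image'].astype(int); r,g,b=im[...,2],im[...,1],im[...,0]
print(blobs(c,(r>g+40)&(r>b+30)&(g<80)&(np.arange(560)[None]<400)&(np.arange(560)[None]>350),.087,10))
plan([(*cw(-.110,-.155),.165,184.5),(*cw(-.110,-.155),.097,184.5),(*cw(-.003,-.155),.097,184.5)],vmax=1)
E
```

```text
[([0.5847, -0.1843], 172.2, [0.02, 0.019], 69, [374.0, 221.0])]
at [0.4362 0.043  0.1663] psi -175.49 F [-0.5  0.1  0.6] w 0.0003 q6 0.02 t 65.8
  3x [-0.273, -0.794, 0.004, 0] -> [0.5365, -0.188, 0.165, 184.5]
  1x [0.0, 0.0, 0.68, 0] -> [0.5365, -0.188, 0.097, 184.5]
  2x [-0.535, 0.0, -0.0, 0] -> [0.6432, -0.1796, 0.097, 184.5]
```

View pics/chk.png

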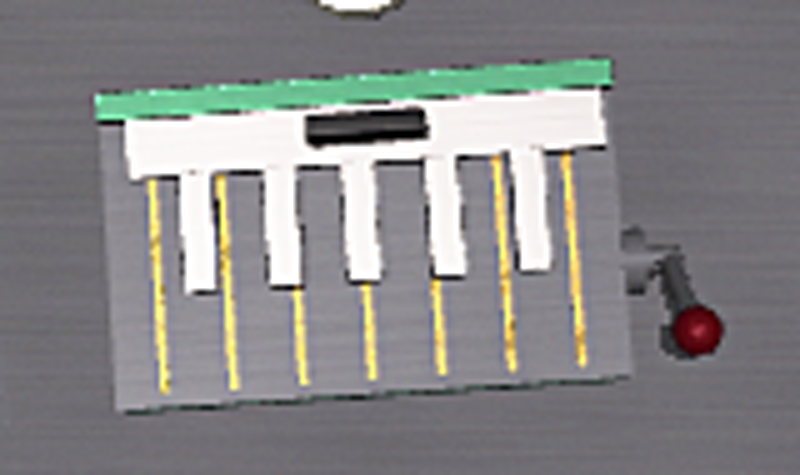

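Call:
apply_moves:
  commands:
    - [-0.273,-0.794,0,0]
    - [-0.273,-0.794,0,0]
    - [-0.273,-0.794,0,0]
    - [-0.273,-0.794,0,0]
    - [-0.273,-0.794,0,0]

```text
clock: 66.25
eef_pos: [0.4722, -0.0348, 0.1661]
tool_rot: [-0.039, 0.999, -0.0, -0.001]
ft_force: [0.9, 0.8, 0.1]
grip_width: -0.0001
grasp_force: 0.0
```

Call:
apply_moves:
  commands:
    - [-0.273,-0.794,0,0]
    - [-0.273,-0.794,0,0]
    - [-0.273,-0.794,0,0]
    - [-0.273,-0.794,0,0]
    - [-0.273,-0.794,0,0]

```text
clock: 66.67
eef_pos: [0.5056, -0.1121, 0.1658]
tool_rot: [-0.039, 0.999, -0.0, -0.001]
ft_force: [0.3, 0.5, 0.0]
grip_width: 0.0003
grasp_force: 0.0
```

Call:
apply_moves:
  commands:
    - [-0.273,-0.794,0,0]
    - [-0.273,-0.794,0,0]
    - [-0.273,-0.794,0,0]
    - [-0.273,-0.794,0,0]
    - [-0.273,-0.794,0,0]

```text
clock: 67.08
eef_pos: [0.5389, -0.1893, 0.1655]
tool_rot: [-0.039, 0.999, -0.0, -0.001]
ft_force: [-0.8, 0.2, -0.8]
grip_width: -0.0
grasp_force: 0.0
```

Call:
apply_moves:
  commands:
    - [0,0,0.68,0]
    - [0,0,0.68,0]
    - [0,0,0.68,0]
    - [0,0,0.68,0]
    - [0,0,0.68,0]

```text
clock: 67.5
eef_pos: [0.5384, -0.1886, 0.0968]
tool_rot: [-0.039, 0.999, -0.0, -0.001]
ft_force: [-0.2, 1.1, 0.3]
grip_width: 0.0002
grasp_force: 0.0
```

Call:
apply_moves:
  commands:
    - [-0.3,0,0,0]
    - [-0.3,0,0,0]
    - [-0.3,0,0,0]
    - [-0.3,0,0,0]
    - [-0.3,0,0,0]

```text
clock: 67.92
eef_pos: [0.5664, -0.1858, 0.0986]
tool_rot: [-0.039, 0.999, -0.001, -0.003]
ft_force: [-8.9, 0.2, 6.7]
grip_width: -0.0002
grasp_force: 4.3
```

Call:
apply_moves:
  commands:
    - [-0.3,0,0,0]
    - [-0.3,0,0,0]
    - [-0.3,0,0,0]
    - [-0.3,0,0,0]
    - [-0.3,0,0,0]

```text
clock: 68.33
eef_pos: [0.5977, -0.1833, 0.098]
tool_rot: [-0.039, 0.999, -0.0, -0.002]
ft_force: [-1.9, -0.1, 1.7]
grip_width: 0.0001
grasp_force: 1.4
```

Call:
apply_moves:
  commands:
    - [-0.3,0,0,0]
    - [-0.3,0,0,0]
    - [-0.3,0,0,0]
    - [0,0,0,0]
    - [0,0,0,0]

```text
clock: 68.75
eef_pos: [0.6157, -0.1817, 0.0969]
tool_rot: [-0.04, 0.999, -0.0, -0.002]
ft_force: [0.1, -0.1, -0.0]
grip_width: 0.0
grasp_force: 0.0
```

```bash
python3 - <<'E'
from nxt import *
print(wc(pose()[0])); plan([(*cw(-.001,-.155),.097,184.5)])
E
```

```text
[-0.03058961 -0.15501344]
at [ 0.6157 -0.1817  0.0969] psi -175.47 F [ 0.1 -0.1 -0. ] w 0.0 q6 -0.37 t 68.8
  1x [-0.296, 0.0, -0.001, 0] -> [0.6452, -0.1794, 0.097, 184.5]
```

Now on past upright to the stop.

Call:
apply_moves:
  commands:
    - [-0.25,0,0,0]
    - [-0.25,0,0,0]
    - [-0.25,0,0,0]
    - [-0.25,0,0,0]
    - [-0.25,0,0,0]

```text
clock: 69.17
eef_pos: [0.6397, -0.1798, 0.0966]
tool_rot: [-0.039, 0.999, 0.0, -0.003]
ft_force: [-2.1, -0.7, -1.0]
grip_width: -0.0003
grasp_force: 1.0
```

Call:
apply_moves:
  commands:
    - [-0.1,0,0,0]
    - [-0.1,0,0,0]
    - [-0.1,0,0,0]
    - [0,0,0,0]
    - [0,0,0,0]

```text
clock: 69.58
eef_pos: [0.646, -0.1794, 0.0972]
tool_rot: [-0.039, 0.999, -0.0, -0.002]
ft_force: [-1.3, 0.0, -1.3]
grip_width: -0.0001
grasp_force: 0.4
```

```bash
python3 - <<'E'
from nxt import *
print(wc(pose()[0])); 
for n in ('top','side'):
    c=snap(n); im=c['image'].astype(int); r,g,b=im[...,2],im[...,1],im[...,0]
    m=(r>g+40)&(r>b+30)&(g<80); m2=np.zeros_like(m)
    if n=='top': m2[170:250,350:400]=1
    else: m2[155:200,280:345]=1
    for x in blobs(c,m&m2,.088,6): print(n,x,wc(x[0]))
E
```

```text
[-1.47584860e-04 -1.55096568e-01]
side ([0.6682, -0.1748], 134.6, [0.0196, 0.0115], 18, [292.0, 166.0]) [ 0.02232571 -0.1522209 ]
```

Call:
apply_moves:
  commands:
    - [-0.08,0,0,0]
    - [-0.08,0,0,0]
    - [-0.08,0,0,0]
    - [0,0,0,0]
    - [0,0,0,0]

```text
clock: 70.1
eef_pos: [0.6475, -0.1793, 0.097]
tool_rot: [-0.039, 0.999, 0.0, -0.005]
ft_force: [-9.4, -0.8, 4.2]
grip_width: -0.0
grasp_force: 4.7
```

Call:
apply_moves:
  commands:
    - [0.3,0,-0.3,0]
    - [0.3,0,-0.8,0]
    - [0.5,0,-1,0]
    - [0.5,0,-1,0]
    - [0.5,0,-1,0]

```text
clock: 70.52
eef_pos: [0.6095, -0.1824, 0.1822]
tool_rot: [-0.039, 0.999, -0.0, -0.0]
ft_force: [-0.3, 0.2, -0.3]
grip_width: -0.0002
grasp_force: 0.0
```

```bash
python3 - <<'E'
from nxt import *
for n in ('top','side'):
    c=snap(n); im=c['image'].astype(int); r,g,b=im[...,2],im[...,1],im[...,0]
    m=(r>g+40)&(r>b+30)&(g<80); m2=np.zeros_like(m)
    if n=='top': m2[170:250,350:400]=1
    else: m2[155:200,280:345]=1
    for x in blobs(c,m&m2,.086,6): print(n,x,wc(x[0]))
# valve: handle and pipe from top
c=load('top'); im=c['image'].astype(int); r,g,b=im[...,2],im[...,1],im[...,0]
roi=np.zeros(r.shape,bool); roi[220:295,415:475]=1
print('handle',blobs(c,white(c)&roi,.088,30))
print('pipe',blobs(c,(r>b+50)&roi,.045,30))
print('hub',px2w(c,447.7,263.3,.09))
plan([(.486,-.3555,.17,184.5)])
E
```

```text
top ([0.669, -0.1777], 165.5, [0.0193, 0.0189], 65, [371.0, 186.0]) [ 0.02289571 -0.15517473]
side ([0.6708, -0.1788], 113.6, [0.0244, 0.0174], 35, [292.0, 166.0]) [ 0.02460386 -0.15641256]
handle [([0.4999, -0.3457], 2.1, [0.1739, 0.1352], 4370, [444.0, 258.0])]
pipe []
hub [ 0.48682532 -0.35411344  0.09      ]
at [ 0.611  -0.1833  0.1862] psi -175.53 F [-0.6 -0.3 -0.5] w 0.0 q6 -0.37 t 70.6
  2x [0.691, -0.809, 0.081, 0] -> [0.486, -0.3555, 0.17, 184.5]
```

Call:
apply_moves:
  commands:
    - [0.691,-0.809,0.0,0]
    - [0.691,-0.809,0.0,0]
    - [0.691,-0.809,0.0,0]
    - [0.691,-0.809,0.0,0]
    - [0.691,-0.809,0.0,0]
  claw: 0.5

```text
clock: 71.03
eef_pos: [0.5467, -0.2692, 0.1804]
tool_rot: [-0.04, 0.999, -0.0, -0.001]
ft_force: [0.3, -0.1, 0.0]
grip_width: 0.0429
grasp_force: 0.0
```

Call:
apply_moves:
  commands:
    - [0.691,-0.809,0.0,0]
    - [0.691,-0.809,0.0,0]
    - [0.691,-0.809,0.0,0]
    - [0.691,-0.809,0.0,0]
    - [0.691,-0.809,0.0,0]

```text
clock: 71.45
eef_pos: [0.484, -0.3555, 0.1806]
tool_rot: [-0.039, 0.999, -0.001, -0.001]
ft_force: [0.1, -0.6, 0.5]
grip_width: 0.0424
grasp_force: 0.0
```

Call:
apply_moves:
  commands:
    - [0,0,0,0.0946]
    - [0,0,0,0.0946]
    - [0,0,0,0.0946]
    - [0,0,0,0.0946]
    - [0,0,0,0.0946]

```text
clock: 71.87
eef_pos: [0.4846, -0.3549, 0.1805]
tool_rot: [0.209, 0.978, -0.001, -0.001]
ft_force: [-0.5, -0.7, 0.1]
grip_width: 0.0428
grasp_force: 0.0
```

Call:
apply_moves:
  commands:
    - [0,0,0,0.0946]
    - [0,0,0,0.0946]
    - [0,0,0,0.0946]
    - [0,0,0,0.0946]
    - [0,0,0,0.0946]

```text
clock: 72.28
eef_pos: [0.4847, -0.3547, 0.1805]
tool_rot: [0.442, 0.897, -0.001, -0.001]
ft_force: [-0.2, 0.4, 0.2]
grip_width: 0.0427
grasp_force: 0.0
```

Call:
apply_moves:
  commands:
    - [0,0,0,0.0946]
    - [0,0,0,0.0946]
    - [0,0,0,0.0946]
    - [0,0,0,0.0946]
    - [0,0,0,0.0946]

```text
clock: 72.7
eef_pos: [0.4847, -0.3547, 0.1805]
tool_rot: [0.649, 0.761, -0.001, -0.0]
ft_force: [0.2, -0.4, 0.1]
grip_width: 0.043
grasp_force: 0.0
```

Call:
apply_moves:
  commands:
    - [0,0,0,0.0946]
    - [0,0,0,0.0946]
    - [0,0,0,0.0946]
    - [0,0,0,0.0946]
    - [0,0,0,0.0946]

```text
clock: 73.12
eef_pos: [0.4847, -0.3547, 0.1805]
tool_rot: [0.816, 0.579, -0.001, -0.0]
ft_force: [-0.3, 0.1, 0.0]
grip_width: 0.0426
grasp_force: 0.0
```

```bash
python3 - <<'E'
from nxt import *
c=snap('wrist','w9.png')
plan([(.4868,-.354,.12,70.8)])
E
```

```text
at [ 0.4847 -0.3547  0.1805] psi 70.55 F [ 0.4 -0.3  0.4] w 0.0424 q6 1.28 t 73.2
  1x [0,0,0,-0.0008]
  1x [0.014, 0.018, 0.605, 0] -> [0.4868, -0.354, 0.12, 70.8]
```

View pics/w9.png

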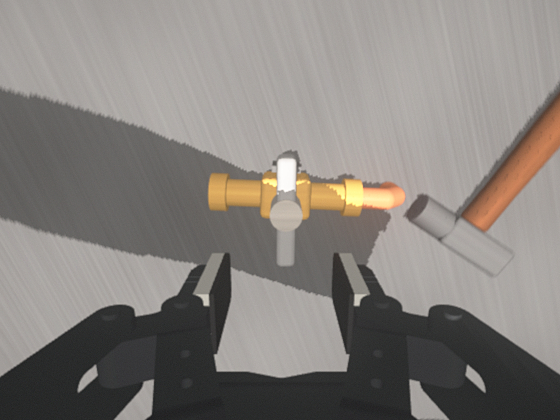

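```bash
python3 - <<'E'
from nxt import *
c=load('wrist'); ang=lambda a,b:np.degrees(np.arctan2(*(b-a)[[1,0]]))
im=c['image'].astype(int); r,g,b=im[...,2],im[...,1],im[...,0]
roi=np.zeros(r.shape,bool); roi[165:230,205:255]=1; roi[165:230,325:362]=1
for x in blobs(c,(r>b+50)&roi,.035,60): print('pipe',x)
P=[x[0] for x in blobs(c,(r>b+50)&roi,.035,200)]; print('pipe ang',[ang(np.array(P[0]),np.array(q)) for q in P[1:]])
print('hub',px2w(c,286,212,.093),'ends',px2w(c,287,157,.088),px2w(c,285.5,266,.088),ang(px2w(c,285.5,266,.088),px2w(c,287,157,.088)))
h=(px2w(c,287,157,.088)+px2w(c,285.5,266,.088))/2; print('mid',h)
E
```

```text
pipe ([0.4514, -0.337], 159.2, [0.0346, 0.0246], 1441, [229.0, 192.0])
pipe ([0.5314, -0.3689], 130.4, [0.0278, 0.0253], 1199, [344.0, 197.0])
pipe ang [np.float64(-21.739641744526853)]
hub [ 0.49124623 -0.34919815  0.093     ] ends [ 0.50230659 -0.31920076  0.088     ] [ 0.47882757 -0.38428987  0.088     ] 70.1645506796152
mid [ 0.49056708 -0.35174531  0.088     ]
```

Call:
apply_moves:
  commands:
    - [0.263,0.032,0.4,0]
    - [0.263,0.032,0.4,0]
    - [0.263,0.032,0.4,0]
    - [0.263,0.032,0.4,0]
    - [0.263,0.032,0.4,0]

```text
clock: 73.58
eef_pos: [0.4953, -0.3297, 0.1383]
tool_rot: [0.814, 0.581, -0.002, -0.002]
ft_force: [0.3, 0.7, -0.5]
grip_width: 0.0426
grasp_force: 0.0
```

Call:
apply_moves:
  commands:
    - [0,0,0.535,0]
    - [0,0,0.535,0]
    - [0,0,0.535,0]
    - [0,0,0.535,0]
    - [0,0,0.535,0]

```text
clock: 74.0
eef_pos: [0.4948, -0.3308, 0.0849]
tool_rot: [0.814, 0.58, -0.002, -0.001]
ft_force: [0.8, -1.3, -0.9]
grip_width: 0.0425
grasp_force: 0.0
```

Call:
apply_moves:
  commands:
    - [0,0,0,0]
    - [0,0,0,0]
    - [0,0,0,0]
    - [0,0,0,0]
    - [0,0,0,0]
  claw: 1

```text
clock: 74.42
eef_pos: [0.4955, -0.3309, 0.0862]
tool_rot: [0.814, 0.581, -0.001, -0.001]
ft_force: [3.0, -0.8, -6.5]
grip_width: 0.0103
grasp_force: 61.6
```

Call:
apply_moves:
  commands:
    - [0,0,0,0]
    - [0,0,0,0]
    - [0,0,0,0]
    - [0,0,0,0]
    - [0,0,0,0]

```text
clock: 74.83
eef_pos: [0.4955, -0.3309, 0.0862]
tool_rot: [0.814, 0.581, -0.002, -0.001]
ft_force: [4.6, -2.4, -9.5]
grip_width: 0.0109
grasp_force: 61.5
```

Call:
apply_moves:
  commands:
    - [0,-0.084,0,-0.0697]
    - [0,-0.084,0,-0.0697]
    - [0,-0.084,0,-0.0697]
    - [0,-0.084,0,-0.0697]
    - [0,-0.084,0,-0.0697]

```text
clock: 75.25
eef_pos: [0.4873, -0.3297, 0.0862]
tool_rot: [0.694, 0.72, -0.002, -0.001]
ft_force: [4.8, -4.3, -9.9]
grip_width: 0.011
grasp_force: 61.1
```

Call:
apply_moves:
  commands:
    - [0,-0.084,0,-0.0697]
    - [0,-0.084,0,-0.0697]
    - [0,-0.084,0,-0.0697]
    - [0,-0.084,0,-0.0697]
    - [0,-0.084,0,-0.0697]

```text
clock: 75.67
eef_pos: [0.4792, -0.3316, 0.0862]
tool_rot: [0.552, 0.834, -0.002, -0.001]
ft_force: [4.4, -4.0, -9.8]
grip_width: 0.0108
grasp_force: 61.0
```

Call:
apply_moves:
  commands:
    - [0,0,0,0]
    - [0,0,0,0]
    - [0,0,0,0]
    - [0,0,0,0]
    - [0,0,0,0]

```text
clock: 76.08
eef_pos: [0.4793, -0.3316, 0.0862]
tool_rot: [0.553, 0.833, -0.002, -0.001]
ft_force: [4.9, -4.4, -11.0]
grip_width: 0.0109
grasp_force: 61.1
```

```bash
python3 - <<'E'
from nxt import *
p,a,o=pose(); print(p,a,o['ft_force'],o['ft_torque'])
E
```

```text
[ 0.47925605 -0.33158294  0.08621302] 112.80601647164413 [  4.92796575  -4.37201872 -10.98487547] [-0.88555943 -0.99196393  0.17361943]
```

Call:
apply_moves:
  commands:
    - [0,0,0,0]
    - [0,0,0,0]
    - [0,0,0,0]
    - [0,0,0,0]
    - [0,0,0,0]
  claw: 0.5

```text
clock: 76.5
eef_pos: [0.4786, -0.3306, 0.087]
tool_rot: [0.553, 0.833, -0.001, -0.001]
ft_force: [0.7, 0.5, 0.3]
grip_width: 0.0423
grasp_force: 0.0
```

Call:
apply_moves:
  commands:
    - [0,0,-1,0]
    - [0,0,-1,0]
    - [0,0,-1,0]
    - [0,0,-1,0]
    - [0,0,-1,0]

```text
clock: 76.92
eef_pos: [0.4788, -0.3304, 0.1875]
tool_rot: [0.553, 0.833, -0.001, -0.002]
ft_force: [0.2, 0.3, 0.4]
grip_width: 0.0424
grasp_force: 0.0
```

```bash
python3 - <<'E'
from nxt import *
c=snap('wrist','w10.png'); im=c['image'].astype(int); roi=np.zeros(im.shape[:2],bool); roi[100:300,200:380]=1
b,g,r=[im[...,i] for i in range(3)]
for x in blobs(c,white(c,150)&roi,.088,80): print('w handle',x)
for x in blobs(c,(r>b+50)&(g>b+30),.035,100): print('w pipe',x)
plan([(.30,-.25,.20,112.8)])
E
```

```text
w handle ([0.4933, -0.2862], 146.8, [0.1048, 0.0567], 13260, [329.0, 159.0])
w handle ([0.4895, -0.3515], 113.0, [0.06, 0.0129], 1567, [282.0, 251.0])
w handle ([0.4434, -0.3722], 115.8, [0.0148, 0.0065], 196, [204.0, 253.0])
w handle ([0.473, -0.3916], 136.8, [0.0116, 0.0062], 120, [236.0, 294.0])
w handle ([0.5217, -0.3709], 33.1, [0.0233, 0.0095], 417, [315.0, 293.0])
w pipe ([0.4597, -0.3433], 144.0, [0.0549, 0.0241], 1875, [250.0, 202.0])
w pipe ([0.5204, -0.3629], 139.4, [0.0602, 0.019], 1574, [312.0, 252.0])
w pipe ([0.7119, -0.3493], 34.0, [0.0571, 0.0186], 1286, [525.0, 320.0])
w pipe ([0.4314, -0.5588], 68.1, [0.0198, 0.0093], 154, [135.0, 401.0])
at [ 0.4807 -0.3317  0.1922] psi 112.8 F [ 1.1 -0.4  3.2] w 0.0424 q6 0.57 t 77.0
  2x [0.727, -0.675, -0.039, 0] -> [0.3, -0.25, 0.2, 112.8]
```

Call:
apply_moves:
  commands:
    - [0.6,-1,0,0]
    - [0.6,-1,0,0]
    - [0.6,-1,0,0]
    - [0.6,-1,0,0]
    - [0.6,-1,0,0]

```text
clock: 77.38
eef_pos: [0.3624, -0.3136, 0.1867]
tool_rot: [0.553, 0.833, -0.001, -0.002]
ft_force: [-0.1, 0.3, 0.1]
grip_width: 0.0427
grasp_force: 0.0
```

Call:
apply_moves:
  commands:
    - [0.2,-1,0,0]
    - [0.2,-1,0,0]
    - [0.2,-1,0,0]
    - [0.2,-1,0,0]
    - [0.2,-1,0,0]

```text
clock: 77.8
eef_pos: [0.2626, -0.3343, 0.1874]
tool_rot: [0.553, 0.833, -0.001, -0.001]
ft_force: [0.5, -1.1, -0.4]
grip_width: 0.0425
grasp_force: 0.0
```

```bash
python3 - <<'E'
from nxt import *
print(pose()[:2])
for n,R in (('top',(225,290,415,475)),('side',(145,190,345,395))):
    c=snap(n,n+'9.png'); im=c['image'].astype(int); roi=np.zeros(im.shape[:2],bool); roi[R[0]:R[1],R[2]:R[3]]=1
    b,g,r=[im[...,i] for i in range(3)]
    for x in blobs(c,white(c,150)&roi,.088,15): print(n,'handle',x)
    for x in blobs(c,(r>b+50)&(g>b+30)&roi,.035,30): print(n,'pipe',x)
c=load('top'); im=c['image'].astype(int); roi=np.zeros(im.shape[:2],bool); roi[155:245,245:372]=1
m=(im.min(2)>215)&roi; [print('SE+blanks',x) for x in blobs(c,m,.05,60)]
E
```

```text
(array([ 0.26263804, -0.33428586,  0.18735463]), np.float64(112.81691889416611))
top handle ([0.4875, -0.3529], 113.1, [0.0623, 0.0141], 151, [447.0, 263.0])
top pipe ([0.526, -0.3674], 154.5, [0.0869, 0.023], 291, [445.0, 247.0])
top pipe ([0.4537, -0.3424], 139.9, [0.0483, 0.0231], 153, [435.0, 276.0])
side handle ([0.4874, -0.3506], 113.8, [0.0658, 0.0156], 74, [377.0, 155.0])
side pipe ([0.4943, -0.3556], 157.3, [0.1374, 0.0396], 356, [372.0, 167.0])
SE+blanks ([0.6654, -0.0249], 94.9, [0.236, 0.0882], 1628, [307.0, 189.0])
```

```bash
python3 - <<'E'
from nxt import *
t=cv2.resize(load('top')['image'][155:250,235:395],None,fx=5,fy=5,interpolation=cv2.INTER_CUBIC)
d=cv2.absdiff(t,cv2.imread('pics/chk.png')).max(2)[:,:610]; print((d>60).sum(),d.mean())
c=load('top'); m=(c['image'].min(2)>215)
q=lambda x,y,z:tuple(w2px(c,[*cw(x,y),z]))
# sample intensity profile along each blank axis & bar centre line
img=c['image'].min(2).astype(np.float32)
for y in (-.084,-.042,0,.042,.084):
    best=None
    for dy in np.arange(-.006,.0061,.001):
        xs=np.arange(-.045,.03,.0005); uv=np.array([q(x,y+dy,.056) for x in xs],np.float32)
        p=cv2.remap(img,uv[:,:1],uv[:,1:],cv2.INTER_LINEAR)[:,0]
        i=np.argmax(p>160); best=(best or [])+[xs[i]]
    print(y,'front end x', np.round(np.median(best)*1000,1))
o=bot.get_obs(); print(o['clock'],o['ft_force'])
E
```

```text
0 4.742377911993097
-0.084 front end x -24.0
-0.042 front end x -23.5
0 front end x -23.0
0.042 front end x -22.5
0.084 front end x -23.0
77.9 [0.05675443 0.1878049  0.38700561]
```

```bash
python3 -c "
from workcell import bot
print(bot.job_done())"
```

```text
the job is handed in; nothing more can be done
None
```

I handed the job in at about 78 s of the 210 s allowed, but no verdict came back. By the last camera and force readings, the straightedge and all five blanks lie flush on the chuck, the lever is at its far stop, the valve is at about 45° (43–47° by my readings), and the hammer, bottle and wheel were not touched.

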